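Clamp a copper coil pack in the bench vise

ROBOT

A 6-joint arm with a two-finger parallel gripper is mounted at the origin on the work surface. World frame = base frame: x ahead of the robot, y to its left, z up, the work surface at z = 0. Lengths are in m, angles in rad, forces in N, time in s.
With the tool pointing down it reaches from about 0.3 to 0.825 m from the base axis. Payload 5.4 kg.
Tool frame: the origin (TCP) lies where the fingers leave the gripper's body, on its centre line; the fingertips stand 88 mm ahead of it and the grasp point (between the pads) lies 69 mm ahead of it (manip.grasp_offset is the distance from the TCP to the grasp point, in m); z points along the fingers, y is the direction in which the jaws open and shut (so a half turn about z gives the same grasp; the last joint's range is limited). The gripper opens to 92 mm and grips with 3 to 60 N. Pads are 20 mm wide; open, the fingers measure 128 mm over their backs; the gripper's body (75 mm by 189 mm) begins 69 mm behind the grasp point.
Start: joints at [1.135, 0.158, 1.597, -0, 1.386, -0.21], TCP at [0.129, 0.56, 0.303] pointing down, gripper open.
Joint ranges: [-2.91, 2.91], [-0.94, 2.29], [0.18, 2.7], [-1.29, 4.43], [0.17, 2.64], [-3, 3]. Speed limits (rad/s): [2.57, 2.57, 3.14, 3.14, 3.14, 3.14].

INTERFACE

Orientations are given as a unit quaternion [x, y, z, w].
In Python, from bench import manip, cams gives the robot as it stands.
- The arm moves only by the tool carry_out, never from a script. Its argument "motion" is a list of rows, each a list of 7 numbers: the shift along the tool's x, y, z in cm, then the turn, a rotation vector about the tool's x, y, z in rad, then the finger opening in cm, from 0 to 9.19. A call has 1 to 10 rows; each row is the pose to reach, as a shift and turn from the pose measured when the call began, along the tool's axes at that moment; what a row does not reach only later rows make up. A row lasts 1/10 s, in which the tool goes at most 50 mm and 8.59 degrees, less where a joint would pass 70% of its speed; a pose out of reach is approached as far as the arm can. A call with a gripper value outside its range is refused whole. The fingers move at their own pace and stop on an object; "squeeze" is the grip in N (left out, the last holds). Time passes only in rows, so rows that repeat a pose let the fingers close. It gives the time, the measured TCP pose, the force and the opening at its end, in the units of the state.
- manip.get_obs(): the state, without advancing time (a new reading comes with each control period).
- cams.get_image(name): name is "scene" or "top" or "wrist"; returns a dict with "img" (480x640x3 uint8, red, green, blue), "depth" (480x640 float32, m along the optical axis (not along the pixel's ray), 0 where there is no reading), "fovy" (degrees; the focal length in pixels is half the picture's height over the tangent of half this angle, whatever the lens; pixels are square), "cx", "cy" (the principal point, pixels), "rvec" (rotation vector, rad) and "tvec" (3), from world to camera coordinates, as OpenCV has them. Camera axes: x right, y down, z forward; pixel columns grow to the right and rows downward; lengths in m; the calibration is good to about 2 mm. A picture is of the moment at which its call begins.
- manip.job_done(): hands the job in, once; it reports no verdict.
The state is a dict: "time_s": time; "q": joint angles; "qvel": joint speeds; "joint_torque": joint torques, N m; "tool_pos": TCP position; "ee_rot": TCP orientation; "force": force on the tool from outside, world axes, zero at the start; "ft_torque": the same for the moment, N m; "gripper_width": opening from 0.0 (shut) to 1.0 (fully open).
Only numpy, scipy, OpenCV 4.12 (cv2) and the standard library are available. Lean on these libraries where they do the work, as an engineer would, in place of code of your own. Each camera call takes 0.05 s, during which the arm holds its last target.

TASK

Stand the copper coil pack upright on the bed of the bench vise, centred across the jaws with its two large faces towards them, and let go. Then turn the red crank knob clockwise until the pack is firmly clamped against the back jaw with the orange spring pad pressed about half way in, never driving the pad to its stop, and let go of the crank. Leave the grey pack and the other things on the bench where they are.

Things in the scene. Friction and masses are not known exactly. Their poses are not given: they have to be found in the camera images.
- copper_pack_mid (a point): Centre (half-way up) of the copper coil pack: plates pinned into one block, 50 mm along its x, 30 mm along y (the large grooved faces look along +-y), 60 mm tall, 0.25 to 0.5 kg. Starts upright on the bench, turned up to 0.7 rad either way; half a turn makes no difference. Grip it across the 50 mm: in the vise the fingers then stand beside the 36 mm wide jaws and bed.
- copper_pack: The same pack; this origin is the centre of its underside.
- grey_pack_mid (a point): Centre of a bystander of exactly the same shape and size in grey aluminium, also standing on the bench. Not to be moved.
- bed (a point): Point on top of the vise's bed, in the open throat, half-way across. Frame: z up, jaws close along y, x runs across them. Bed 36 mm wide, top 40 mm above the bench. The back jaw stands at +y, 36 mm wide, 32 mm high above the bed, its face 12 to 28 mm to the +y side of this point: it is bolted elsewhere each time and its place is not reported.
- vise: The vise, turned up to 0.2 rad, same axes as the bed. Origin: on the bench under the bed's middle line, 60 mm to -y of the bed point. Base plate 140 (x) by 350 mm, 15 mm thick; blue gear head 70 mm wide, 85 mm tall at y = -125 mm. Over it hangs a lamp, 45 (x) by 60 mm, at x = -8 mm, underside 289 mm above the bench, on a post at x = 58 mm: it bars a gripper pointing straight down.
- pad: Orange spring pad of the sliding jaw, 36 mm wide, 30 mm high; origin: centre of its front face, which looks to vise +y, 17 mm above the bed. Throat to the back jaw 54 to 83 mm at the start. Cranking slides it to +y, 40 mm per turn; it pushes the pack to the back jaw, then stays and is pressed in. It yields from 12 N, then 6 N per mm; its stop is at 12 mm (half way: 48 N).
- crank_centre (a point): Point on the crank's spindle level with the middle of the knob. Its z axis is the spindle, pointing up and outwards: it leans 40 degrees from vertical towards vise -x (the robot's side). The knob's middle goes round this point at 50 mm radius, in the plane square to z; x points to the knob and turns with the crank. Hold the tool along the spindle to clear the lamp.
- knob_mid (a point): Middle of the red knob, 22 mm in diameter, 50 mm long along the spindle, free to spin on its pin; the steel crank arm begins 31 mm below this point. Clockwise (looking down the spindle) closes, at most 1.65 turns. Friction (5 to 9 N felt at the knob) holds the crank where it is left, also clamped; the pad adds 1.5 N at first, then 0.8 N per mm. 0.6 to 1.4 turns bring the pack to the back jaw.
- driver: Bystander: screwdriver lying on the bench.
- loose_plate: Bystander: single copper plate 50 x 60 x 5 mm lying on the bench.
- pin_can: Bystander: can 60 mm in diameter, 90 mm tall.
- pin_bowl: Bystander: small steel bowl 90 mm in diameter, 35 mm tall.
- gauge_block: Bystander: steel block 40 x 70 x 30 mm.
There are look-alikes about, which are no part of the job. What is shaped like the copper_pack but blue is not meant.

How it is judged:
By the outcome, as a careful person would: the job done as asked, in the order asked, and still so for the second after the job is handed in, with the robot touching nothing.
It also fails if it takes over 72 s, if anything falls off the work surface, if the arm or the gripper's body presses on something with over 40 N, if the wrist force passes 120 N, or if a joint passes its speed limit or range.

## Working session

There is one attempt and no reset: what is moved stays moved. The work goes in short steps, Python scripts to look and compute and a tool call to move; the robot and the scene stay as the last step left them, time stands still between calls to the robot, and variables do not carry over. Pictures are saved under pics/ and viewed, and the job is handed in when it is done.

Besides the shell and the picture viewer there is one more tool, called after "Emit:" by a JSON object that holds its "method" and its "body". carry_out: Moves the arm, as the interface text tells. Its arguments: {"type":"object","properties":{"motion":{"type":"array"},"squeeze":{"type":"number"}},"required":["motion"]}

```bash
ls; mkdir -p pics; cat > h.py <<'E'
import numpy as np, cv2
from scipy.spatial.transform import Rotation as R
from bench import manip, cams
def cam(name):
    d=cams.get_image(name); d=dict(d)
    d['f']=240/np.tan(np.radians(d['fovy'])/2)
    d['R']=cv2.Rodrigues(np.array(d['rvec'],float))[0]; d['t']=np.array(d['tvec'],float).reshape(3)
    d['C']=-d['R'].T@d['t']
    return d
def save(d,fn,crop=None,scale=1):
    im=d['img'][:,:,::-1]
    if crop: x0,y0,x1,y1=crop; im=im[y0:y1,x0:x1]
    if scale!=1: im=cv2.resize(im,None,fx=scale,fy=scale,interpolation=cv2.INTER_CUBIC)
    cv2.imwrite(fn,im)
def ray(d,u,v): 
    return d['R'].T@np.array([(u-d['cx'])/d['f'],(v-d['cy'])/d['f'],1.])
def onz(d,u,v,z):
    r=ray(d,u,v); return d['C']+r*(z-d['C'][2])/r[2]
def bydepth(d,u,v):
    return d['C']+ray(d,u,v)*d['depth'][int(round(v)),int(round(u))]
def proj(d,p):
    c=d['R']@np.array(p)+d['t']; return np.array([d['cx']+d['f']*c[0]/c[2],d['cy']+d['f']*c[1]/c[2]])
def cloud(d):
    v,u=np.mgrid[:480,:640]; z=d['depth']
    c=np.stack([(u-d['cx'])/d['f']*z,(v-d['cy'])/d['f']*z,z],-1)
    return (c-d['t'])@d['R']
E
python3 - <<'E'
from h import *
o=manip.get_obs(); print({k:np.round(v,3) for k,v in o.items()}, manip.grasp_offset)
for n in ['scene','top','wrist']:
    d=cam(n); save(d,f'pics/{n}0.png'); print(n,d['fovy'],d['cx'],d['cy'],d['C'].round(3),(d['depth']>0).mean(), d['R'][2].round(2))
E
```

```text
pics
{'time_s': np.float64(0.0), 'q': array([ 1.135,  0.159,  1.598, -0.   ,  1.386, -0.21 ]), 'qvel': array([ 0.001,  0.002,  0.001, -0.001, -0.001, -0.001]), 'joint_torque': array([-0.0000e+00, -3.8557e+01, -3.2211e+01,  7.0000e-02,  3.8000e-02,
       -0.0000e+00]), 'tool_pos': array([0.129, 0.56 , 0.302]), 'ee_rot': array([ 0.113,  0.994, -0.001, -0.   ]), 'force': array([-0.213,  0.268,  0.388]), 'ft_torque': array([0.032, 0.047, 0.016]), 'gripper_width': np.float64(0.999)} 0.0694
scene 57.09536535964971 314.1043732100459 242.13092063216175 [ 1.293 -0.155  0.761] 0.9960319010416666 [-0.75  0.19 -0.64]
top 47.1585347685717 326.4149945645329 244.95017719688406 [0.373 0.027 1.26 ] 0.9957649739583333 [ 0.14 -0.01 -0.99]
wrist 67.50415375419462 318.7271513125709 235.4504327753469 [0.063 0.576 0.385] 0.9907421875 [ 0.24 -0.06 -0.97]
```

View pics/scene0.png

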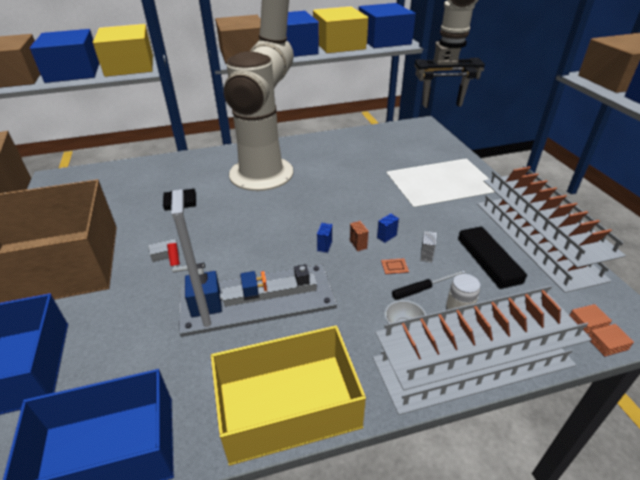

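View pics/top0.png

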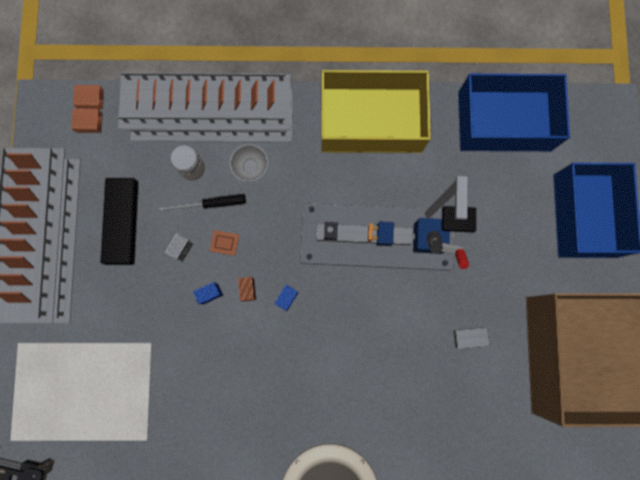

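View pics/wrist0.png

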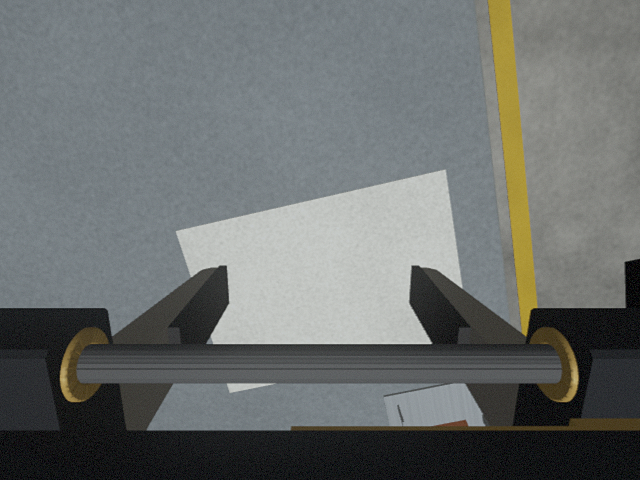

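Top view candidates for the copper pack:
- Upright, terracotta and grooved at (247,289).
- Blue look-alikes at (207,293) and (287,298).
- Flat copper plate at (224,243).
- Two orange-red blocks at (87,96) and (86,120).
- Copper plates in the racks.
- Grey pack at (179,246), which stays put.

By the description I choose (247,289), and I'll check it in a close crop.

```bash
python3 - <<'E'
from h import *
t=cam('top'); s=cam('scene')
save(t,'pics/topc.png',(150,190,490,350),2.3); save(s,'pics/scc.png',(140,180,460,340),2.4)
for n,d in(('top',t),('scene',s)):
    P=cloud(d); np.savez(f'{n}.npz',**{k:d[k] for k in('img','depth','R','t','C','f','cx','cy')})
    hsv=cv2.cvtColor(d['img'],cv2.COLOR_RGB2HSV)
    for name,lo,hi in(('copper',(3,90,60),(14,255,255)),('orange',(12,150,150),(22,255,255)),('red',(0,200,100),(3,255,255)),('blue',(105,120,40),(130,255,255))):
        m=cv2.inRange(hsv,lo,hi); n_,l,st,c=cv2.connectedComponentsWithStats(m)
        for i in range(1,n_):
            if st[i,4]>25:
                q=P[l==i]; q=q[(q[:,0]>.15)&(q[:,0]<.8)&(abs(q[:,1])<.5)&(q[:,2]<.35)]
                if len(q)>15: print(n,name,c[i].round(1),st[i],'med',np.median(q,0).round(3),'min',q.min(0).round(3),'max',q.max(0).round(3))
E
```

```text
top copper [369.8 233.4] [368 224   5  18  40] med [ 0.563 -0.086  0.068] min [ 0.55  -0.094  0.034] max [ 0.584 -0.083  0.075]
top copper [224.  242.4] [210 231  29  24 536] med [0.552 0.244 0.004] min [ 0.524  0.211 -0.007] max [0.579 0.276 0.01 ]
top copper [245.9 288.5] [238 277  17  24 331] med [0.442 0.184 0.058] min [0.418 0.169 0.014] max [0.468 0.202 0.067]
top copper [597.8 355.3] [ 554  294   86  132 4602] med [ 0.247 -0.451  0.158] min [ 0.171 -0.5    0.059] max [ 0.416 -0.446  0.164]
top orange [370.1 231.4] [369 225   4  14  45] med [ 0.568 -0.086  0.071] min [ 0.552 -0.091  0.066] max [ 0.581 -0.084  0.076]
top red [461.7 258.7] [457 251  10  16  89] med [ 0.498 -0.267  0.144] min [ 0.484 -0.275  0.122] max [ 0.518 -0.26   0.154]
top blue [513.5 111.8] [ 459   73  111   78 8109] med [ 0.775 -0.396  0.061] min [ 0.772 -0.5   -0.002] max [ 0.8   -0.307  0.103]
top blue [428.7 232.1] [415 218  34  34 634] med [ 0.566 -0.207  0.083] min [ 0.527 -0.256  0.037] max [ 0.594 -0.188  0.297]
top blue [385.1 233.1] [378 222  15  23 327] med [ 0.563 -0.119  0.071] min [ 0.541 -0.1
[... 977 characters left out ...]
.044] min [ 0.335  0.242 -0.004] max [0.462 0.329 0.064]
scene blue [324.2 236.8] [317 223  15  29 363] med [0.443 0.093 0.048] min [ 0.322  0.073 -0.003] max [0.457 0.143 0.063]
scene blue [211.8 292.2] [202 271  19  42 523] med [ 0.596 -0.205  0.083] min [ 0.533 -0.223  0.022] max [ 0.622 -0.19   0.127]
scene blue [248.9 283.4] [241 272  16  25 327] med [ 0.583 -0.123  0.072] min [ 0.546 -0.139  0.044] max [ 0.596 -0.106  0.076]
scene blue [190.4 296.8] [185 275  14  41 308] med [ 0.595 -0.251  0.082] min [ 0.53  -0.26   0.023] max [ 0.601 -0.241  0.088]
scene blue [ 76.2 408. ] [    0   294   174   186 21326] med [ 0.781 -0.414  0.048] min [ 0.696 -0.5   -0.003] max [ 0.8   -0.309  0.104]
```

View pics/topc.png

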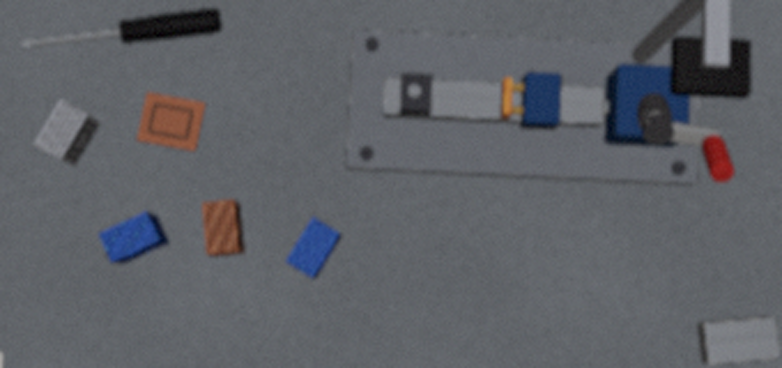

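View pics/scc.png

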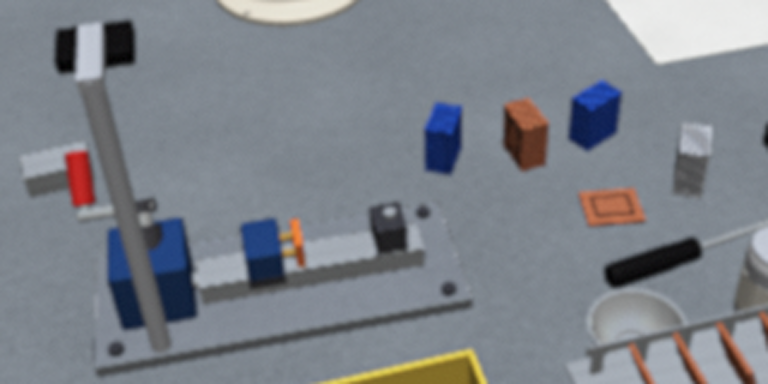

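The crop shows the copper pack as the upright terracotta grooved block. It sits at top (246,289) and scene (360,235), between two blue look-alikes. The grey pack is at top (179,246). Next I'll fit the pack and vise poses.

```bash
python3 - <<'E'
from h import *
for n in('top','scene'):
    d=cam(n); P=cloud(d).reshape(-1,3); hsv=cv2.cvtColor(d['img'],cv2.COLOR_RGB2HSV).reshape(-1,3)
    def box(x0,x1,y0,y1,z0,z1): return P[(P[:,0]>x0)&(P[:,0]<x1)&(P[:,1]>y0)&(P[:,1]<y1)&(P[:,2]>z0)&(P[:,2]<z1)]
    def rect(q,nm):
        if len(q)<5: print(n,nm,'few');return
        r=cv2.minAreaRect((q[:,:2]*1000).astype(np.float32)); print(n,nm,len(q),np.round(r[0],1),np.round(r[1],1),round(r[2],1),'z',np.median(q[:,2]).round(4))
    rect(box(.39,.5,.14,.22,.052,.07),'pack top')
    rect(box(.5,.62,.28,.38,.052,.07),'grey top')
    rect(box(.45,.7,-.35,.1,.010,.02),'plate')
    rect(box(.53,.6,-.08,.06,.035,.046),'bed')
    rect(box(.53,.6,-.08,.06,.062,.09),'backjaw')
    rect(box(.53,.6,-.15,-.075,.06,.09),'slide+pad')
    rect(box(.5,.63,-.28,-.17,.078,.092),'gear')
    rect(box(.4,.7,-.4,-.1,.27,.34),'lamp')
    rect(box(.4,.7,-.4,-.1,.17,.27),'post')
E
```

```text
top pack top 315 [444.4 185.7] [50.1 30. ] 6.2 z 0.058
top grey top 324 [537.  339.6] [31.9 49.9] 60.8 z 0.0582
top plate 5347 [ 567.3 -109.2] [349.9 140.6] 87.4 z 0.0139
top bed 524 [571.1 -25.1] [111.3  36.8] 87.4 z 0.039
top backjaw 226 [5.721e+02 2.000e-01] [36.2 28.6] 0.1 z 0.0712
top slide+pad 443 [ 566.4 -110.3] [54.7 50.6] 89.3 z 0.0711
top gear 666 [ 574.6 -224.2] [69.3 95.5] 87.0 z 0.0836
top lamp 1273 [ 579.4 -224.5] [61.2 96.3] 87.6 z 0.3059
top post 150 [ 616.4 -221.5] [17.3  8.4] 35.7 z 0.2204
scene pack top 178 [446.6 184.9] [55.2 31.9] 6.7 z 0.059
scene grey top 177 [539.4 338.6] [29.9 56.8] 60.4 z 0.0595
scene plate 3783 [543.6 -94. ] [378.5 201.2] 87.8 z 0.0152
scene bed 460 [573.6 -25.5] [110.   41.8] 88.0 z 0.04
scene backjaw 185 [575.1  -0.9] [30.1 39.6] 86.5 z 0.0718
scene slide+pad 363 [ 570.5 -111.7] [54.3 53.2] 87.4 z 0.0723
scene gear 538 [ 579.9 -225.1] [ 69.6 100. ] 87.4 z 0.0849
scene lamp 911 [ 583.  -225.3] [59.9 99.1] 87.5 z 0.3062
scene post 406 [ 627.2 -226.7] [12.3 17.9] 7.1 z 0.2236
```

```bash
cat >> h.py <<'E'
def Rdown(az,tilt=None):
    # tool z down, tool y at azimuth az (rad)
    y=np.array([np.cos(az),np.sin(az),0]); z=np.array([0,0,-1.]); return np.stack([np.cross(y,z),y,z],1)
def rel(p,Rt):
    o=manip.get_obs(); R0=R.from_quat(o['ee_rot']).as_matrix()
    s=R0.T@(np.array(p)-o['tool_pos'])*100; w=R.from_matrix(R0.T@Rt).as_rotvec()
    print('shift cm',s.round(2),'turn',w.round(3),'| t',round(float(o['time_s']),2),'pos',o['tool_pos'].round(4),'F',np.round(o['force'],1),'gw',round(float(o['gripper_width']),3))
    return s,w
E
python3 - <<'E'
from h import *
Rt=Rdown(np.radians(6.3)); rel([.445,.1853,.20],Rt); rel([.445,.1853,.1044],Rt)
E
```

```text
shift cm [-39.22 -29.46  10.26] turn [-0.     0.     1.235] | t 0.35 pos [0.1287 0.5603 0.3025] F [-0.1 -1.3  0.8] gw 0.999
shift cm [-39.22 -29.46  19.82] turn [-0.     0.     1.235] | t 0.35 pos [0.1287 0.5603 0.3025] F [-0.1 -1.3  0.8] gw 0.999
```

Emit:
{"method": "carry_out", "body": {"motion": [[-3.92,-2.95,1.03,0,0,0.124,9.19],[-7.84,-5.89,2.05,0,0,0.247,9.19],[-11.77,-8.84,3.08,0,0,0.371,9.19],[-15.7,-11.8,4.1,0,0,0.494,9.19],[-19.6,-14.7,5.1,0,0,0.618,9.19],[-23.5,-17.7,6.2,0,0,0.741,9.19],[-27.5,-20.6,7.2,0,0,0.865,9.19],[-31.4,-23.6,8.2,0,0,0.988,9.19],[-35.3,-26.5,9.2,0,0,1.11,9.19],[-39.2,-29.5,10.3,0,0,1.235,9.19]]}}

```text
time_s: 1.35
tool_pos: [0.445, 0.1843, 0.1999]
ee_rot: [0.669, 0.743, 0.0, 0.0]
force: [1.1, 0.8, 0.1]
gripper_width: 1.0
```

```bash
python3 - <<'E'
from h import *
d=cam('wrist'); save(d,'pics/w1.png')
Rt=Rdown(np.radians(6.3)); rel([.445,.1853,.1044],Rt)
print(proj(d,[.445,.185,.06]))
P=cloud(d).reshape(-1,3); 
q=P[(P[:,2]>.052)&(P[:,2]<.068)&(abs(P[:,0]-.445)<.045)&(abs(P[:,1]-.185)<.04)]; r=cv2.minAreaRect((q[:,:2]*1000).astype(np.float32)); print(r,len(q))
E
```

```text
shift cm [ 0.68 -0.3   9.42] turn [ 0.002  0.004 -0.015] | t 1.4 pos [0.4484 0.1792 0.1986] F [ 1.1 -5.7  0. ] gw 1.0
[317.67003508 252.51810004]
((444.6392517089844, 184.81790161132812), (50.14558410644531, 30.47214698791504), 6.156423091888428) 3640
```

View pics/w1.png

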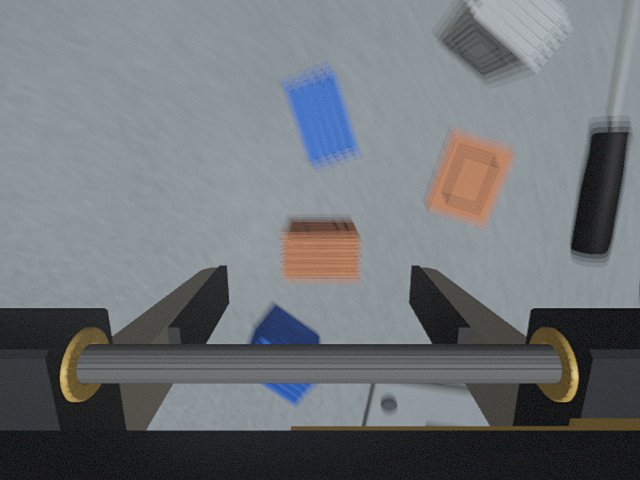

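The wrist view shows the copper pack at (322,255), aligned between the open fingers. The blue packs are clear at (320,115) and (285,350). The wrist fit gives (444.6, 184.8) mm at 6.2°, which agrees with the top view. Descending.

Emit:
{"method": "carry_out", "body": {"motion": [[0.65,-0.3,0.5,0,0,-0.015,9.19],[0.65,-0.3,2,0,0,-0.015,9.19],[0.65,-0.3,4,0,0,-0.015,9.19],[0.65,-0.3,6,0,0,-0.015,9.19],[0.65,-0.3,7.5,0,0,-0.015,9.19],[0.65,-0.3,8.6,0,0,-0.015,9.19],[0.65,-0.3,9.3,0,0,-0.015,9.19],[0.65,-0.3,9.4,0,0,-0.015,9.19],[0.65,-0.3,9.4,0,0,-0.015,9.19]]}}

```text
time_s: 2.3
tool_pos: [0.4451, 0.1854, 0.105]
ee_rot: [0.667, 0.745, -0.0, 0.002]
force: [-0.7, 0.5, 0.1]
gripper_width: 0.998
```

```bash
python3 - <<'E'
from h import *
Rt=Rdown(np.radians(6.2)); rel([.4448,.1850,.1044],Rt)
E
```

```text
shift cm [-0.03 -0.04  0.06] turn [0.002 0.004 0.003] | t 2.3 pos [0.4451 0.1854 0.105 ] F [-0.7  0.5  0.1] gw 0.998
```

Emit:
{"method": "carry_out", "body": {"motion": [[0,0,0,0,0,0,4.5],[0,0,0,0,0,0,4.5],[0,0,0,0,0,0,4.5],[0,0,0,0,0,0,4.5],[0,0,0,0,0,0,4.5],[0,0,0,0,0,0,4.5],[0,0,0,0,0,0,4.5],[0,0,0,0,0,0,4.5]], "squeeze": 30}}

```text
time_s: 3.1
tool_pos: [0.4449, 0.1853, 0.105]
ee_rot: [0.667, 0.745, -0.001, 0.002]
force: [-2.5, -0.5, 2.6]
gripper_width: 0.544
```

```bash
python3 - <<'E'
from h import *
o=manip.get_obs(); Rt=R.from_quat(o['ee_rot']).as_matrix(); print(Rt.round(4)); print(o['gripper_width']*.0919)
rel([.4448,.1850,.105],Rdown(np.radians(6.2)))
E
```

```text
[[-0.1105  0.9939  0.002 ]
 [ 0.9939  0.1105 -0.0039]
 [-0.0041  0.0016 -1.    ]]
0.050014196845461184
shift cm [-0.03 -0.01 -0.  ] turn [0.002 0.004 0.003] | t 3.1 pos [0.4449 0.1853 0.105 ] F [-2.5 -0.5  2.6] gw 0.544
```

Emit:
{"method": "carry_out", "body": {"motion": [[0,0,-1,0,0,0,4.5],[0,0,-3,0,0,0,4.5],[0,0,-6,0,0,0,4.5],[0,0,-9,0,0,0,4.5],[0,0,-11.5,0,0,0,4.5],[0,0,-13,0,0,0,4.5],[0,0,-13,0,0,0,4.5]]}}

```text
time_s: 3.8
tool_pos: [0.4459, 0.1861, 0.2375]
ee_rot: [0.667, 0.745, 0.001, 0.004]
force: [-0.3, 0.4, -4.0]
gripper_width: 0.544
```

```bash
python3 - <<'E'
from h import *
rel([.5705,-.04,.235],Rdown(np.radians(-2.6)))
d=cam('top')
P=cloud(d).reshape(-1,3)
a=np.radians(-2.6); O=np.array([.5705,-.04]); ex=np.array([np.cos(a),np.sin(a)]); ey=np.array([-np.sin(a),np.cos(a)])
L=np.c_[(P[:,:2]-O)@ex,(P[:,:2]-O)@ey,P[:,2]]
def st(nm,m):
    q=L[m]*1000
    if len(q): print(nm,len(q),'min',np.percentile(q,2,0).round(1),'max',np.percentile(q,98,0).round(1),'mean',q.mean(0).round(1))
b=(abs(L[:,0])<.03)
st('back jaw top',b&(abs(L[:,1]-.04)<.04)&(L[:,2]>.066)&(L[:,2]<.08))
st('pad/slide top',b&(abs(L[:,1]+.06)<.045)&(L[:,2]>.066)&(L[:,2]<.085))
hsv=cv2.cvtColor(d['img'],cv2.COLOR_RGB2HSV).reshape(-1,3)
org=(hsv[:,0]>=8)&(hsv[:,0]<=22)&(hsv[:,1]>140)
st('orange',b&(abs(L[:,1]+.05)<.03)&org&(L[:,2]>.06))
st('bed',b&(abs(L[:,1])<.035)&(L[:,2]>.036)&(L[:,2]<.044))
E
```

```text
shift cm [-23.85   9.88   0.41] turn [0.007 0.003 0.156] | t 3.8 pos [0.4459 0.1861 0.2375] F [-0.3  0.4 -4. ] gw 0.544
back jaw top 222 min [-17.7  25.7  66.6] max [17.1 54.6 79. ] mean [-0.7 40.1 71.5]
pad/slide top 419 min [-24.4 -97.   66.7] max [ 23.1 -44.4  75.9] mean [ -0.6 -75.6  71.4]
orange 52 min [-17.6 -51.6  63.8] max [ 14.4 -44.2  74.4] mean [ -1.3 -47.3  70.3]
bed 343 min [-17.7 -33.6  36.1] max [16.8 23.  43.2] mean [-0.5 -4.5 39. ]
```

Emit:
{"method": "carry_out", "body": {"motion": [[-1.5,0.6,0,0,0,0.01,4.5],[-4.5,1.9,0,0,0,0.03,4.5],[-8,3.3,0.1,0,0,0.055,4.5],[-11.5,4.8,0.2,0,0,0.08,4.5],[-15,6.2,0.2,0,0,0.1,4.5],[-18.5,7.6,0.3,0.003,0.001,0.125,4.5],[-21.5,8.9,0.3,0.007,0.003,0.145,4.5],[-23.2,9.6,0.3,0.007,0.003,0.156,4.5],[-24,9.88,0.3,0.007,0.003,0.156,4.5],[-24,9.88,0.3,0.007,0.003,0.156,4.5]]}}

```text
time_s: 4.85
tool_pos: [0.5694, -0.0417, 0.2332]
ee_rot: [0.723, 0.691, -0.002, -0.002]
force: [0.3, 0.4, -3.6]
gripper_width: 0.54
```

```bash
python3 - <<'E'
from h import *
d=cam('wrist'); save(d,'pics/w2.png')
rel([.5701,-.042,.1455],Rdown(np.radians(-2.6)))
P=cloud(d).reshape(-1,3)
def rect(nm,m):
    q=P[m]
    r=cv2.minAreaRect((q[:,:2]*1000).astype(np.float32)); print(nm,len(q),np.round(r[0],1),np.round(r[1],1),round(r[2],1))
b=abs(P[:,0]-.571)<.03
rect('backjaw',b&(abs(P[:,1])<.03)&(P[:,2]>.066)&(P[:,2]<.076))
rect('bed',b&(P[:,1]>-.06)&(P[:,1]<.05)&(P[:,2]>.036)&(P[:,2]<.044))
print(np.percentile(P[b&(abs(P[:,1])<.03)&(P[:,2]>.066)&(P[:,2]<.076)],[1,5,50,95,99],axis=0).round(4))
E
```

```text
shift cm [-0.11  0.14  8.78] turn [-0.004 -0.     0.001] | t 4.9 pos [ 0.5692 -0.0409  0.2333] F [-0.3  0.  -4.5] gw 0.543
backjaw 2109 [573.   -1.4] [30.  36.1] 87.6
bed 2736 [572.7 -11.9] [81.2 35.9] 87.2
[[ 0.5554 -0.0163  0.0713]
 [ 0.5567 -0.0149  0.0719]
 [ 0.573  -0.0013  0.073 ]
 [ 0.5892  0.0126  0.0741]
 [ 0.5909  0.0137  0.0746]]
```

View pics/w2.png

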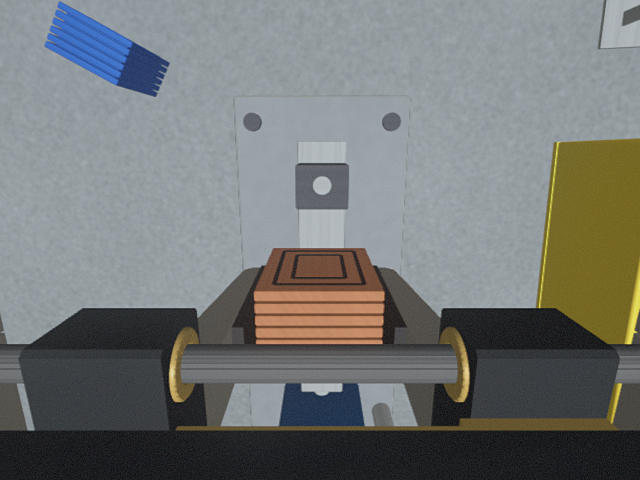

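The wrist view shows the pack held square at (320,265), with the back jaw behind it at (322,185). I'll compare the pack's centreline with the jaw's in this same view.

```bash
python3 - <<'E'
from h import *
d=cam('wrist'); o=manip.get_obs(); Rt=R.from_quat(o['ee_rot']).as_matrix(); P=cloud(d); T=(P-o['tool_pos'])@Rt
hsv=cv2.cvtColor(d['img'],cv2.COLOR_RGB2HSV)
m=(hsv[...,0]>3)&(hsv[...,0]<16)&(hsv[...,1]>80); m[:240]=0; m[345:]=0; m[:,:230]=0; m[:,400:]=0
q=T[m]*1000; print(len(q), np.percentile(q,[1,50,99],axis=0).round(1))
b=(abs(P[...,0]-.571)<.03)&(abs(P[...,1])<.03)&(P[...,2]>.066)&(P[...,2]<.076)
q=T[b]*1000; print('jaw in tool',np.percentile(q,[1,50,99],axis=0).round(1))
b=(abs(P[...,0]-.571)<.03)&(abs(P[...,1]+.01)<.008)&(P[...,2]>.036)&(P[...,2]<.044)
if b.sum(): q=T[b]*1000; print('bed in tool',np.percentile(q,[1,50,99],axis=0).round(1))
rel([.5708,-.042,.1455],Rdown(np.radians(-2.6)))
E
```

```text
11016 [[ -7.7 -23.9 -13.5]
 [  9.3   0.8  44.9]
 [ 26.3  25.3 100.3]]
jaw in tool [[ 24.7 -14.7 158.9]
 [ 39.1   2.9 160.5]
 [ 54.3  20.5 162.9]]
shift cm [-0.15  0.22  8.8 ] turn [-0.004  0.     0.001] | t 4.95 pos [ 0.5691 -0.0405  0.2335] F [-0.1  0.4 -3. ] gw 0.543
```

Emit:
{"method": "carry_out", "body": {"motion": [[-0.15,0.22,0.5,-0.004,0,0.001,4.5],[-0.15,0.22,2,-0.004,0,0.001,4.5],[-0.15,0.22,4,-0.004,0,0.001,4.5],[-0.15,0.22,6,-0.004,0,0.001,4.5],[-0.15,0.22,7.2,-0.004,0,0.001,4.5],[-0.15,0.22,7.8,-0.004,0,0.001,4.5],[-0.15,0.22,8,-0.004,0,0.001,4.5],[-0.15,0.22,8,-0.004,0,0.001,4.5]]}}

```text
time_s: 5.75
tool_pos: [0.5711, -0.0421, 0.1538]
ee_rot: [0.723, 0.691, 0.0, 0.0]
force: [0.4, -0.6, -2.8]
gripper_width: 0.542
```

```bash
python3 - <<'E'
from h import *
rel([.5708,-.042,.1455],Rdown(np.radians(-2.6)))
d=cam('top'); save(d,'pics/t3.png',(290,180,490,290),4)
d=cam('scene'); save(d,'pics/s3.png',(140,180,360,340),3.5)
E
```

```text
shift cm [ 0.   -0.03  0.83] turn [0. 0. 0.] | t 5.75 pos [ 0.5711 -0.0421  0.1538] F [ 0.4 -0.6 -2.8] gw 0.542
```

View pics/s3.png

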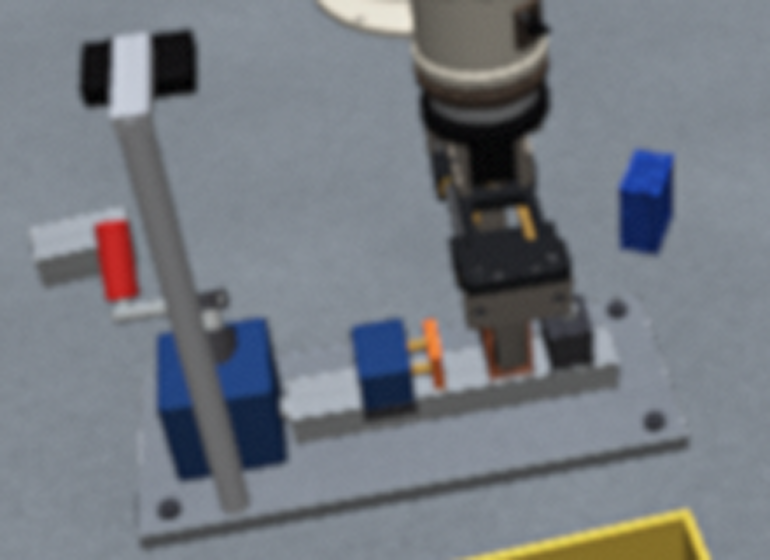

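The scene crop shows the pack at about (508,365), in the throat just in front of the back jaw and just above the bed. The pad is clear at (433,355). Lowering the last 8 mm gently.

Emit:
{"method": "carry_out", "body": {"motion": [[0,-0.03,0.3,0,0,0,4.5],[0,-0.03,0.55,0,0,0,4.5],[0,-0.03,0.7,0,0,0,4.5],[0,-0.03,0.8,0,0,0,4.5],[0,-0.03,0.85,0,0,0,4.5]]}}

```text
time_s: 6.35
tool_pos: [0.5711, -0.0422, 0.1458]
ee_rot: [0.723, 0.691, 0.0, 0.001]
force: [-0.3, 0.0, -3.8]
gripper_width: 0.541
```

```bash
python3 - <<'E'
from h import *
rel([.5708,-.042,.1455],Rdown(np.radians(-2.6)))
E
```

```text
shift cm [ 0.02 -0.03  0.03] turn [0.001 0.    0.   ] | t 6.35 pos [ 0.5711 -0.0422  0.1458] F [-0.3  0.  -3.8] gw 0.541
```

Emit:
{"method": "carry_out", "body": {"motion": [[0,-0.03,0.06,0,0,0,4.5],[0,-0.03,0.12,0,0,0,4.5],[0,-0.03,0.16,0,0,0,4.5]]}}

```text
time_s: 6.65
tool_pos: [0.5709, -0.0422, 0.145]
ee_rot: [0.723, 0.691, 0.0, 0.001]
force: [-4.3, 1.3, 6.4]
gripper_width: 0.54
```

Contact: the force went from -3.8 N to +6.4 N. Opening now.

Emit:
{"method": "carry_out", "body": {"motion": [[0,0,0,0,0,0,6],[0,0,0,0,0,0,7.5],[0,0,0,0,0,0,9],[0,0,0,0,0,0,9],[0,0,0,0,0,0,9],[0,0,0,0,0,0,9],[0,0,0,0,0,0,9]]}}

```text
time_s: 7.35
tool_pos: [0.5709, -0.0422, 0.145]
ee_rot: [0.723, 0.691, 0.0, 0.001]
force: [0.1, 0.1, 0.0]
gripper_width: 0.982
```

```bash
python3 - <<'E'
from h import *
rel([.5708,-.042,.1455],Rdown(np.radians(-2.6)))
# crank geometry from stored initial views
a=np.radians(-2.6); ex=np.array([np.cos(a),np.sin(a),0]); ey=np.array([-np.sin(a),np.cos(a),0]); ez=np.array([0,0,1.])
s=-np.sin(np.radians(40))*ex+np.cos(np.radians(40))*ez; v=np.cross(s,ey)  # in-plane axes ey, v
print('s',s.round(3),'v',v.round(3))
O=np.array([.5708,-.042,0])
for n in('top','scene'):
    d=cam(n); P=cloud(d); hsv=cv2.cvtColor(d['img'],cv2.COLOR_RGB2HSV)
    red=((hsv[...,0]<=4)|(hsv[...,0]>=175))&(hsv[...,1]>170)&(P[...,0]>.4)&(P[...,0]<.62)&(P[...,1]<-.15)&(P[...,1]>-.4)
    q=P[red]; B=np.stack([ey,v,s],1); L=(q-O)@B*1000
    print(n,'red',len(q),'mean',q.mean(0).round(4),'L(ey,v,s)',np.percentile(L,[2,50,98],axis=0).round(1).tolist())
    ys,xs=np.nonzero(red); print('px',xs.min(),xs.max(),ys.min(),ys.max(), 'mean ray', n, xs.mean(),ys.mean())
    save(d,f'pics/crank_{n}.png',(140,200,240,320) if n=='scene' else (400,190,490,280),6 if n=='top' else 5)
E
```

```text
shift cm [ 0.02 -0.01 -0.05] turn [0.001 0.    0.   ] | t 7.35 pos [ 0.5709 -0.0422  0.145 ] F [0.1 0.1 0. ] gw 0.982
s [-0.642  0.029  0.766] v [-0.765  0.035 -0.643]
top red 147 mean [ 0.4998 -0.2675  0.1407] L(ey,v,s) [[-237.6, -50.0, 120.6], [-228.1, -45.4, 150.9], [-221.5, -33.2, 162.5]]
px 456 467 250 267 mean ray top 461.5170068027211 258.55102040816325
scene red 171 mean [ 0.5104 -0.2712  0.1357] L(ey,v,s) [[-240.3, -53.0, 114.7], [-231.6, -49.2, 135.8], [-223.7, -43.8, 157.5]]
px 168 178 244 264 mean ray scene 172.953216374269 254.02923976608187
```

View pics/crank_top.png

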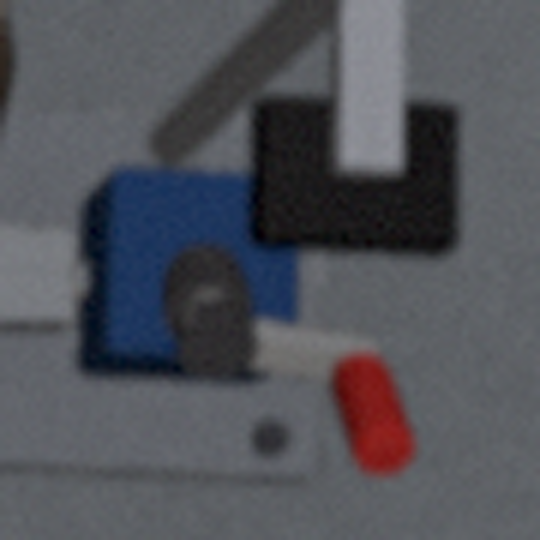

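View pics/crank_scene.png

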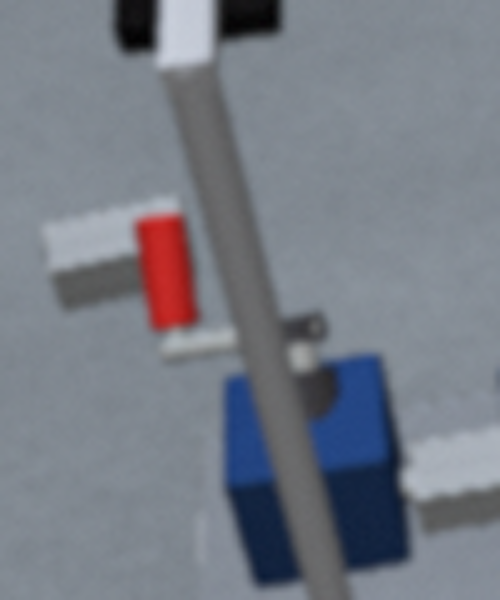

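The knob is at top (461,259) and scene (173,254). The crank hub is at about top (436,246) and scene (203,265), with the arm running towards world -y to the knob. Triangulating both, with the 50 mm radius as the check.

```bash
python3 - <<'E'
from h import *
a=np.radians(-2.6); ex=np.array([np.cos(a),np.sin(a),0]); ey=np.array([-np.sin(a),np.cos(a),0]); ez=np.array([0,0,1.])
s=-np.sin(np.radians(40))*ex+np.cos(np.radians(40))*ez; v=np.cross(s,ey); B=np.stack([ey,v,s],1); O=np.array([.5708,-.042,0])
t=cam('top'); c=cam('scene')
def tri(pt,ps):
    r1=ray(t,*pt); r2=ray(c,*ps); r1/=np.linalg.norm(r1); r2/=np.linalg.norm(r2)
    A=np.stack([r1,-r2],1); k=np.linalg.lstsq(A,c['C']-t['C'],rcond=None)[0]
    p1=t['C']+r1*k[0];p2=c['C']+r2*k[1]; m=(p1+p2)/2
    print(m.round(4),'gap mm',round(np.linalg.norm(p1-p2)*1e3,1),'L',((m-O)@B*1000).round(1)); return m
def planes(d,uv,h):
    r=ray(d,*uv); k=((O-d['C'])@s+h)/(r@s); p=d['C']+r*k; return ((p-O)@B*1000).round(1)
print('knob mid'); tri((461.5,258.6),(173,254))
print('hub'); tri((436,246),(203.5,265))
for h in(.095,.1,.105,.11): print(h,'top hub',planes(t,(436,246),h),'scene hub',planes(c,(203.5,265),h))
# hub cloud: dark points near
for n,d in(('top',t),('scene',c)):
    P=cloud(d); L=(P-O)@B*1000
    m=(L[...,0]>-215)&(L[...,0]<-150)&(abs(L[...,1]+20)<60)&(L[...,2]>80)&(L[...,2]<118)&(P[...,2]<.18)&(P[...,2]>.088)
    q=L[m]; print(n,len(q),np.percentile(q,[2,50,98],axis=0).round(1).tolist())
    hi=q[q[:,2]>98]; print(' top layer',len(hi), np.percentile(hi,[2,50,98],axis=0).round(1).tolist() if len(hi) else '')
E
```

```text
knob mid
[ 0.501  -0.2717  0.128 ] gap mm 1.6 L [-232.6  -36.9  136.2]
hub
[ 0.5306 -0.2175  0.1071] gap mm 10.6 L [-177.2  -44.2  102.7]
0.095 top hub [-184.5  -39.3   95. ] scene hub [-215.3  428.6   95. ]
0.1 top hub [-183.3  -42.4  100. ] scene hub [-183.2   79.   100. ]
0.105 top hub [-182.   -45.4  105. ] scene hub [-151.1 -270.5  105. ]
0.11 top hub [-180.8  -48.5  110. ] scene hub [-119.1 -620.1  110. ]
top 301 [[-213.5, -58.8, 80.7], [-184.8, -47.8, 104.6], [-168.3, -32.5, 109.9]]
 top layer 220 [[-214.2, -57.2, 98.8], [-188.3, -45.7, 105.8], [-168.9, -32.3, 110.2]]
scene 107 [[-213.3, -61.6, 81.0], [-178.5, -54.6, 97.5], [-168.9, -45.6, 106.7]]
 top layer 51 [[-213.3, -61.7, 98.5], [-180.0, -54.7, 102.5], [-169.7, -45.9, 107.1]]
```

```bash
cat >> h.py <<'E'
a=np.radians(-2.6); ex=np.array([np.cos(a),np.sin(a),0]); ey=np.array([-np.sin(a),np.cos(a),0]); ez=np.array([0,0,1.])
s=-np.sin(np.radians(40))*ex+np.cos(np.radians(40))*ez; v=np.cross(s,ey); B=np.stack([ey,v,s],1); O=np.array([.5708,-.042,0])
RC=np.stack([v,ey,-s],1)  # tool axes for crank work
def W(L): return O+B@(np.array(L)/1000)
E
python3 - <<'E'
from h import *
print(np.linalg.det(RC))
rel([.42,-.06,.30],Rdown(np.radians(-2.6)))
K=W([-232,-37.5,137]); print('K',K.round(4),'pre TCP',(K+s*.174).round(4))
E
```

```text
1.0
shift cm [ -2.47 -14.98 -15.51] turn [0.001 0.    0.   ] | t 7.55 pos [ 0.5709 -0.0422  0.145 ] F [ 0.3  0.2 -0. ] gw 0.984
K [ 0.501  -0.2711  0.1291] pre TCP [ 0.3893 -0.266   0.2623]
```

Emit:
{"method": "carry_out", "body": {"motion": [[0,0,-1,0,0,0,9],[0,0,-3.5,0,0,0,9],[0,0,-7,0,0,0,9],[0,0,-10.5,0,0,0,9],[0,-1,-13.5,0,0,0,9],[0,-4,-15,0,0,0,9],[0,-8,-15.5,0,0,0,9],[0,-12,-15.5,0,0,0,9],[0,-15,-15.5,0,0,0,9]]}}

```text
time_s: 8.45
tool_pos: [0.4192, -0.035, 0.3006]
ee_rot: [0.723, 0.691, 0.0, 0.001]
force: [-0.3, -0.5, 0.1]
gripper_width: 0.978
```

```bash
python3 - <<'E'
from h import *
d=cam('top'); save(d,'pics/t4.png',(290,180,490,290),4); c=cam('scene'); save(c,'pics/s4.png',(140,180,360,340),3.5)
K=W([-232,-37.5,137]); rel(K+s*.174,RC)
for n,d in(('top',d),('scene',c)):
    P=cloud(d); hsv=cv2.cvtColor(d['img'],cv2.COLOR_RGB2HSV); m=(abs(P[...,0]-.571)<.05)&(abs(P[...,1]+.042)<.03)&(P[...,2]>.092)&(P[...,2]<.11)
    r=cv2.minAreaRect((P[m][:,:2]*1000).astype(np.float32)); print(n,m.sum(),r,np.median(P[m][:,2]))
E
```

```text
shift cm [-23.22  -1.88   3.8 ] turn [-0.546 -0.545 -1.501] | t 8.55 pos [ 0.4185 -0.0348  0.3002] F [ 0.7 -0.3 -0.1] gw 0.979
top 279 ((574.0499877929688, -41.218528747558594), (30.295896530151367, 44.07063293457031), 88.84640502929688) 0.09783004932058952
scene 238 ((572.9164428710938, -42.11639404296875), (30.19683837890625, 51.73233413696289), 86.64114379882812) 0.09963375974074404
```

View pics/s4.png

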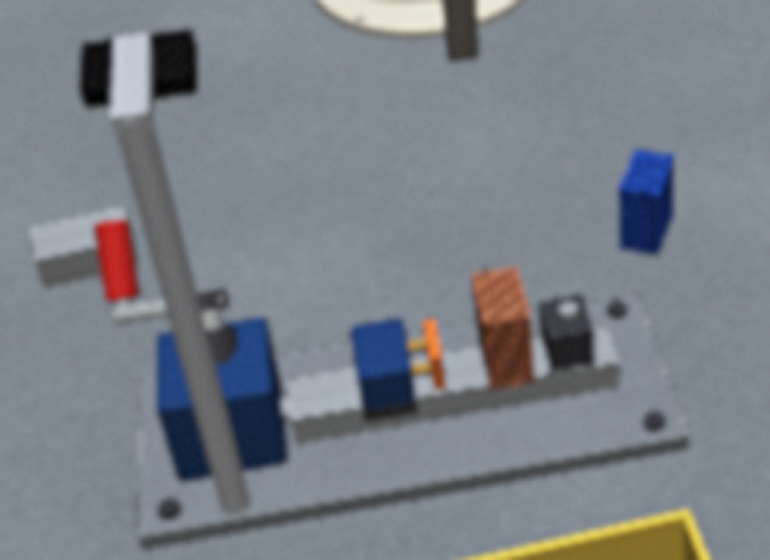

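View pics/t4.png

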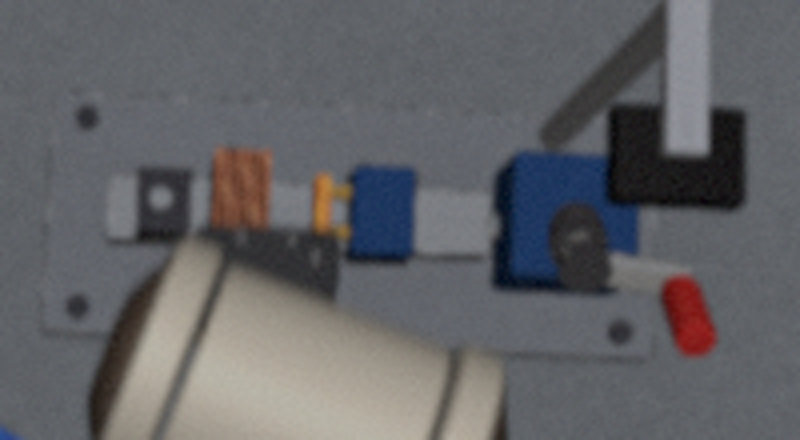

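The pack stands upright on the bed in both views: scene (502,325), top (243,190). The pad is well clear of it. Next I turn the tool to lie along the spindle, first in place, then move sideways.

Emit:
{"method": "carry_out", "body": {"motion": [[0,-0.5,0,-0.04,-0.04,-0.11,9],[0,-1,0,-0.085,-0.085,-0.235,9],[0,-1.5,0,-0.13,-0.13,-0.36,9],[0,-2,0,-0.177,-0.177,-0.488,9],[-1,-2.5,0,-0.224,-0.224,-0.615,9],[-3,-3,0,-0.27,-0.27,-0.743,9],[-5,-3.5,0,-0.317,-0.317,-0.87,9],[-7,-3.5,0,-0.363,-0.363,-1.0,9],[-9,-3.5,0,-0.41,-0.41,-1.126,9],[-11,-3.5,0,-0.45,-0.45,-1.24,9]]}}

```text
time_s: 9.55
tool_pos: [0.3795, -0.1356, 0.3011]
ee_rot: [0.209, 0.939, -0.005, 0.274]
force: [-0.8, -0.2, -0.3]
gripper_width: 0.981
```

```bash
python3 - <<'E'
from h import *
K=W([-232,-37.5,137]); rel(K+s*.174,RC); print(manip.get_obs()['q'].round(2))
E
```

```text
shift cm [ -3.82 -11.93   5.41] turn [-0.127 -0.131 -0.356] | t 9.55 pos [ 0.3795 -0.1356  0.3011] F [-0.8 -0.2 -0.3] gw 0.981
[-0.83 -0.74  2.38  0.35  1.06 -2.07]
```

```bash
python3 - <<'E'
from h import *
K=W([-232,-37.5,137]); rel(K+s*.134,RC)
E
```

```text
shift cm [ -4.25 -11.34   9.34] turn [-0.127 -0.131 -0.356] | t 9.55 pos [ 0.3795 -0.1356  0.3011] F [-0.8 -0.2 -0.3] gw 0.981
```

Emit:
{"method": "carry_out", "body": {"motion": [[-0.7,-1.9,0.5,-0.025,-0.026,-0.07,9],[-1.4,-3.8,1.5,-0.05,-0.052,-0.14,9],[-2.1,-5.7,2.8,-0.075,-0.078,-0.21,9],[-2.8,-7.6,4.2,-0.1,-0.104,-0.28,9],[-3.4,-9.2,5.8,-0.12,-0.125,-0.34,9],[-3.9,-10.4,7.4,-0.127,-0.131,-0.356,9],[-4.15,-11.1,8.7,-0.127,-0.131,-0.356,9],[-4.25,-11.34,9.3,-0.127,-0.131,-0.356,9],[-4.25,-11.34,9.3,-0.127,-0.131,-0.356,9]]}}

```text
time_s: 10.45
tool_pos: [0.4203, -0.2628, 0.2386]
ee_rot: [0.025, 0.941, -0.008, 0.336]
force: [-0.9, -0.2, -0.2]
gripper_width: 0.979
```

```bash
python3 - <<'E'
from h import *
d=cam('wrist'); save(d,'pics/w5.png')
K=W([-232,-37.5,137]); rel(K+s*.134,RC); print(manip.get_obs()['q'].round(2))
P=cloud(d); hsv=cv2.cvtColor(d['img'],cv2.COLOR_RGB2HSV); L=(P-O)@B*1000
red=((hsv[...,0]<=5)|(hsv[...,0]>=175))&(hsv[...,1]>150)&(abs(L[...,0]+232)<60)&(abs(L[...,1]+37)<60)
q=L[red]; ys,xs=np.nonzero(red); print(len(q),np.percentile(q,[1,50,99],axis=0).round(1).tolist(),xs.min(),xs.max(),ys.min(),ys.max())
top=q[q[:,2]>np.percentile(q[:,2],95)-4]; print('end face',len(top),top.mean(0).round(1),top.min(0).round(1),top.max(0).round(1))
E
```

```text
shift cm [ 0.83 -0.49  0.24] turn [-0.004 -0.012 -0.007] | t 10.5 pos [ 0.4201 -0.2626  0.2389] F [-0.1 -0.4  0.4] gw 0.973
[-1.08 -0.27  2.25  0.75  0.92 -2.99]
996 [[-242.2, -48.6, 126.6], [-232.5, -38.7, 160.8], [-223.4, -29.3, 162.6]] 292 327 225 274
end face 951 [-232.9  -38.9  161.7] [-242.8  -49.6  158.1] [-222.8   20.   356.2]
```

View pics/w5.png

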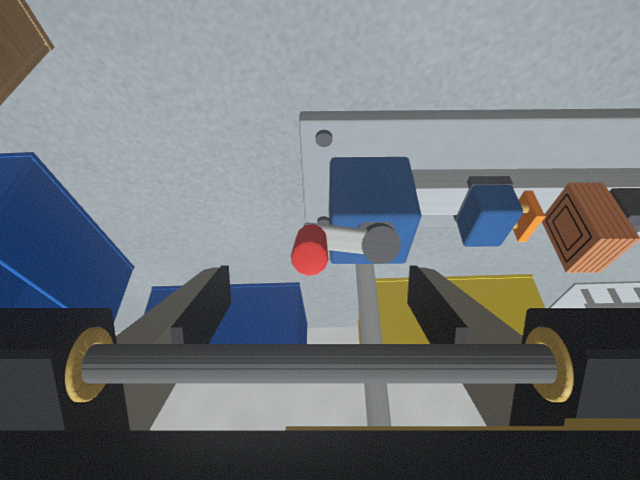

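The wrist view shows the knob end at (309,250), the hub disc at (381,243), and the pack and pad intact at right. q6 is at its limit (-2.99), so I'll twist the tool about its own axis. First I measure the hub disc.

```bash
python3 - <<'E'
from h import *
d=cam('wrist'); P=cloud(d); L=(P-O)@B*1000
sub=L[220:268,358:404]; h=sub[...,2]; print(np.median(h), np.percentile(h,[5,25,75,95]).round(1))
hm=np.median(L[238:248,376:386,2]); m=np.zeros((480,640),np.uint8); m[215:275,350:410]=(abs(L[215:275,350:410,2]-hm)<3)*255
n,l,st,c=cv2.connectedComponentsWithStats(m); i=l[243,381]; q=L[l==i]; print('hub h',hm,st[i],q.mean(0).round(1),np.percentile(q,[1,99],axis=0).round(1).tolist())
img=d['img'][215:275,340:420,::-1].copy(); cv2.imwrite('pics/hub.png',cv2.resize(img,None,fx=8,fy=8))
g=cv2.cvtColor(d['img'],cv2.COLOR_RGB2GRAY)
RC2=RC@R.from_rotvec([0,0,.25]).as_matrix()
K=W([-232.7,-38.7,137]); rel(K+s*.134,RC2)
E
```

```text
107.20055999776196 [-107.8   78.5  108.1  108.9]
hub h 108.04606470679998 [ 350  225   50   39 1472] [-187.2  -45.1  107.8] [[-205.1, -59.0, 105.4], [-170.9, -32.7, 109.5]]
shift cm [ 0.71 -0.57  0.26] turn [-0.005 -0.011  0.244] | t 10.55 pos [ 0.42   -0.2625  0.239 ] F [ 0.4 -0.2  0.2] gw 0.978
```

View pics/hub.png

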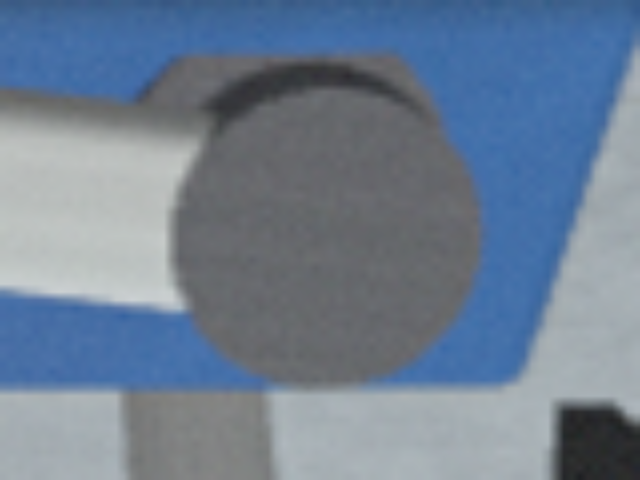

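```bash
python3 - <<'E'
from h import *
d=cam('wrist')
def pl(uv,h):
    r=ray(d,*uv); k=((O-d['C'])@s+h/1000)/(r@s); return ((d['C']+r*k-O)@B*1000).round(1)
hub=pl((380.4,243.9),108); print(hub, pl((361,243.9),108),pl((399.8,243.9),108))
hsv=cv2.cvtColor(d['img'],cv2.COLOR_RGB2HSV); 
red=(((hsv[...,0]<=5)|(hsv[...,0]>=175))&(hsv[...,1]>150)).astype(np.uint8); red[:,:280]=0; red[:,340:]=0
cs,_=cv2.findContours(red,0,2); print([ (cv2.minEnclosingCircle(c),cv2.contourArea(c)) for c in cs if len(c)>10])
L=(cloud(d)-O)@B*1000; m=(red>0)&(L[...,2]>158)&(L[...,2]<165); ys,xs=np.nonzero(m); (c,r)=cv2.minEnclosingCircle(np.stack([xs,ys],1).astype(np.float32)); print(c,r); k=pl(c,162); print(k, 'radius',np.hypot(*(k-hub)[:2]),'phi',np.degrees(np.arctan2(*(k-hub)[[1,0]])))
E
```

```text
[-183.5  -45.7  108. ] [-197.3  -45.6  108. ] [-169.6  -45.8  108. ]
[(((310.3077697753906, 254.9828338623047), 19.606618881225586), 891.0)]
(308.64892578125, 256.2943115234375) 17.904430389404297
[-233.   -38.5  162. ] radius 50.02089563372491 phi 171.72410717292482
```

Radius check: 50.02 mm, so the crank centre and phase (171.7°) agree with the description. First the twisted pose, then a free rehearsal of the circle at standoff to check joint range and lamp clearance.

Emit:
{"method": "carry_out", "body": {"motion": [[0.2,-0.2,0.1,-0.002,-0.004,0.08,9],[0.5,-0.4,0.2,-0.005,-0.011,0.16,9],[0.71,-0.57,0.26,-0.005,-0.011,0.244,9],[0.71,-0.57,0.26,-0.005,-0.011,0.244,9]]}}

```text
time_s: 11.0
tool_pos: [0.4156, -0.2679, 0.233]
ee_rot: [0.139, 0.929, 0.034, 0.341]
force: [0.5, 0.2, 0.1]
gripper_width: 0.979
```

```bash
cat >> h.py <<'E'
C0=np.array([-183.5,-45.7]); RC2=RC@R.from_rotvec([0,0,.25]).as_matrix()
def rowsfor(phis,h,C=C0,Rt=RC2,r=50.):
    o=manip.get_obs(); R0=R.from_quat(o['ee_rot']).as_matrix(); w=R.from_matrix(R0.T@Rt).as_rotvec()
    p0=o['tool_pos']; Lc=(p0-O)@B*1000; d=Lc[:2]-C
    print('t',round(float(o['time_s']),2),'L',Lc.round(1),'r',np.hypot(*d).round(1),'phi',np.degrees(np.arctan2(d[1],d[0])).round(1),'turn',w.round(3),'F tool',(R0.T@o['force']).round(1),'F(ey,v,s)',(o['force']@B).round(1),'q',o['q'].round(2),'gw',round(float(o['gripper_width']),3))
    for p in phis:
        q=W([C[0]+r*np.cos(np.radians(p)),C[1]+r*np.sin(np.radians(p)),h]); print(p,(R0.T@(q-p0)*100).round(2).tolist())
E
python3 - <<'E'
from h import *
rowsfor([171.7,155,140,125,110,95,80,65,50,35,20],137+134)
E
```

```text
t 11.0 L [-232.7  -38.8  271.6] r 49.6 phi 172.0 turn [-0.001  0.001 -0.   ] F tool [-0.4  0.3  0.2] F(ey,v,s) [ 0.2 -0.4 -0.2] q [-1.11 -0.26  2.26  0.78  0.92 -2.8 ] gw 0.979
171.7 [0.03, -0.04, 0.06]
155 [1.48, 0.02, 0.05]
140 [2.72, 0.43, 0.05]
125 [3.81, 1.14, 0.05]
110 [4.68, 2.11, 0.05]
95 [5.27, 3.28, 0.05]
80 [5.54, 4.56, 0.05]
65 [5.47, 5.86, 0.04]
50 [5.06, 7.1, 0.04]
35 [4.34, 8.19, 0.04]
20 [3.37, 9.06, 0.04]
```

Emit:
{"method": "carry_out", "body": {"motion": [[1.48,0.02,0,0,0,0,9],[2.72,0.43,0,0,0,0,9],[3.81,1.14,0,0,0,0,9],[4.68,2.11,0,0,0,0,9],[5.27,3.28,0,0,0,0,9]]}}

```text
time_s: 11.5
tool_pos: [0.3845, -0.2212, 0.2054]
ee_rot: [0.138, 0.929, 0.034, 0.341]
force: [-0.3, -0.5, -0.0]
gripper_width: 0.983
```

```bash
python3 - <<'E'
from h import *
rowsfor([80,50,20,0,-20,-40,-60,-75,-90,-90],137+134)
E
```

```text
t 11.5 L [-187.4    4.3  271.7] r 50.2 phi 94.5 turn [-0.002  0.001  0.002] F tool [ 0.1 -0.6 -0.2] F(ey,v,s) [-0.6  0.2  0.2] q [-1.13 -0.41  2.43  0.79  0.92 -2.84] gw 0.983
80 [0.23, 1.24, 0.07]
50 [-0.25, 3.78, 0.07]
20 [-1.94, 5.74, 0.07]
0 [-3.53, 6.45, 0.07]
-20 [-5.26, 6.58, 0.07]
-40 [-6.93, 6.11, 0.07]
-60 [-8.34, 5.09, 0.08]
-75 [-9.12, 4.05, 0.08]
-90 [-9.6, 2.83, 0.08]
-90 [-9.6, 2.83, 0.08]
```

Emit:
{"method": "carry_out", "body": {"motion": [[0.23,1.24,0.07,0,0,0,9],[-0.25,3.78,0.07,0,0,0,9],[-1.94,5.74,0.07,0,0,0,9],[-3.53,6.45,0.07,0,0,0,9],[-5.26,6.58,0.07,0,0,0,9],[-6.93,6.11,0.07,0,0,0,9],[-8.34,5.09,0.07,0,0,0,9],[-9.12,4.05,0.07,0,0,0,9]]}}

```text
time_s: 12.3
tool_pos: [0.4617, -0.2082, 0.2696]
ee_rot: [0.136, 0.929, 0.033, 0.342]
force: [0.7, 0.1, -0.3]
gripper_width: 0.982
```

```bash
python3 - <<'E'
from h import *
rowsfor([-90,-120,-150,171.7],137+134)
d=cam('top'); save(d,'pics/t6.png',(330,160,530,320),3.5); d=cam('scene'); save(d,'pics/s6.png',(90,120,310,320),3)
E
```

```text
t 12.3 L [-170.9  -95.6  271.7] r 51.5 phi -75.9 turn [-0.002  0.003  0.006] F tool [-0.3  0.2  0.7] F(ey,v,s) [ 0.1 -0.4 -0.7] q [-0.9  -0.33  2.23  0.69  0.86 -2.54] gw 0.982
-90 [-0.31, -1.22, 0.08]
-120 [-0.27, -3.8, 0.08]
-150 [1.07, -6.02, 0.08]
171.7 [4.04, -7.4, 0.07]
```

View pics/s6.png

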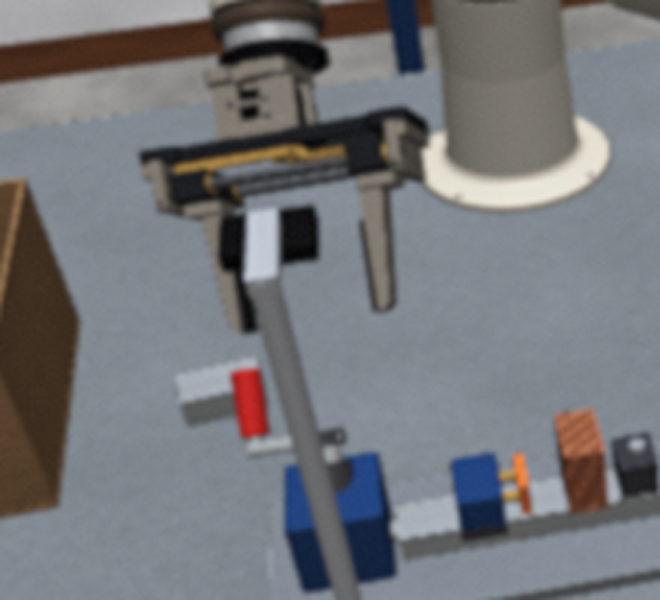

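View pics/t6.png

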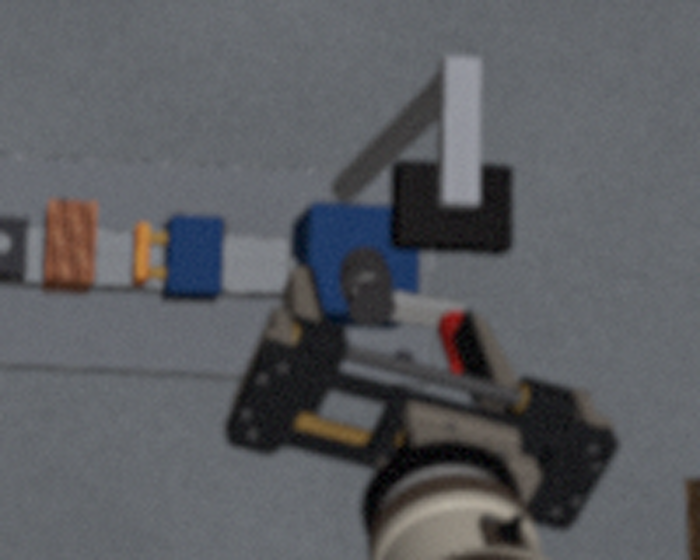

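```bash
python3 - <<'E'
from h import *
for n in('top','scene'):
    d=cam(n); P=cloud(d); X=(P-O)@ex*1000; Y=(P-O)@ey*1000; Z=P[...,2]
    def st(nm,m):
        print(n,nm,m.sum(),'x',np.percentile(X[m],[3,97]).round(1),'y',np.percentile(Y[m],[3,97]).round(1), 'xmid',np.percentile(X[m],[3,97]).mean().round(2))
    st('pack',(abs(X)<40)&(abs(Y)<30)&(Z>.094)&(Z<.108))
    st('jaw',(abs(X)<40)&(abs(Y-40)<20)&(Z>.067)&(Z<.078))
    st('slide',(abs(X)<40)&(Y<-50)&(Y>-95)&(Z>.067)&(Z<.085))
    st('bed',(abs(X)<30)&(Y<-18)&(Y>-40)&(Z>.036)&(Z<.044))
    m=(abs(X)<40)&(abs(Y)<30)&(Z>.094)&(Z<.108); print(cv2.minAreaRect(np.stack([X[m],Y[m]],1).astype(np.float32)))
rowsfor([180,171.7],137+134)
E
```

```text
top pack 295 x [-24.5  22.9] y [-13.3  15.3] xmid -0.81
top jaw 211 x [-17.6  16.6] y [27.8 56.4] xmid -0.49
top slide 333 x [-24.   22.6] y [-94.1 -62.4] xmid -0.67
top bed 127 x [-17.2  15.6] y [-38.8 -18.5] xmid -0.81
((0.09142303466796875, 0.8208723068237305), (51.009918212890625, 30.185529708862305), 0.6824551224708557)
scene pack 227 x [-21.4  26.6] y [-14.5  14. ] xmid 2.58
scene jaw 151 x [-14.9  20.7] y [26.6 55. ] xmid 2.87
scene slide 250 x [-20.8  26. ] y [-94.1 -63.3] xmid 2.58
scene bed 121 x [-16.4  20.6] y [-39.  -18.6] xmid 2.14
((1.4274120330810547, -0.2877063751220703), (30.05410385131836, 51.60316848754883), 89.4308853149414)
t 12.5 L [-170.4  -93.4  271. ] r 49.5 phi -74.6 turn [-0.001  0.001  0.002] F tool [ 0.8 -0.1 -0.1] F(ey,v,s) [0.1 0.8 0.1] q [-0.9  -0.33  2.24  0.69  0.86 -2.54] gw 0.978
180 [3.08, -7.29, 0.01]
171.7 [3.79, -7.42, 0.01]
```

The pack is centred on the jaw line to within about 0.3 mm and yaw is about 0.6°. The gap to the back jaw is about 12 mm. Lamp clearance and joint range are fine around the circle. Returning to the knob.

Emit:
{"method": "carry_out", "body": {"motion": [[-0.3,-1.5,0,0,0,0,6],[-0.3,-3.5,0,0,0,0,6],[0.6,-5.5,0,0,0,0,6],[2.2,-6.8,0,0,0,0,6],[3.4,-7.3,0,0,0,0,6],[3.79,-7.42,0,0,0,0,6],[3.79,-7.42,0,0,0,0,6],[3.79,-7.42,0,0,0,0,6]]}}

```text
time_s: 13.3
tool_pos: [0.4159, -0.2679, 0.2328]
ee_rot: [0.137, 0.929, 0.034, 0.341]
force: [-0.2, 0.5, -0.7]
gripper_width: 0.655
```

```bash
python3 - <<'E'
from h import *
rowsfor([171.7],137+69.4+5)
E
```

```text
t 13.3 L [-232.7  -38.9  271.2] r 49.7 phi 172.1 turn [-0.001  0.001  0.003] F tool [0.7 0.3 0.4] F(ey,v,s) [ 0.5  0.6 -0.4] q [-1.1  -0.26  2.26  0.78  0.92 -2.8 ] gw 0.655
171.7 [0.04, -0.03, 5.98]
```

Emit:
{"method": "carry_out", "body": {"motion": [[0.04,-0.03,1,0,0,0,6],[0.04,-0.03,2.5,0,0,0,6],[0.04,-0.03,4,0,0,0,6],[0.04,-0.03,5.2,0,0,0,6],[0.04,-0.03,5.8,0,0,0,6],[0.04,-0.03,5.98,0,0,0,6],[0.04,-0.03,5.98,0,0,0,6]]}}

```text
time_s: 14.0
tool_pos: [0.4542, -0.2698, 0.1867]
ee_rot: [0.137, 0.93, 0.034, 0.341]
force: [0.6, 0.1, -0.4]
gripper_width: 0.652
```

```bash
python3 - <<'E'
from h import *
d=cam('wrist'); save(d,'pics/w7.png'); rowsfor([171.7],137+69.4+5)
E
```

```text
t 14.05 L [-233.   -38.8  211.5] r 50.0 phi 172.0 turn [-0.001  0.001  0.003] F tool [0.4 0.5 0.5] F(ey,v,s) [ 0.5  0.2 -0.5] q [-1.02 -0.08  2.21  0.86  0.77 -2.86] gw 0.655
171.7 [0.03, -0.0, 0.01]
```

View pics/w7.png

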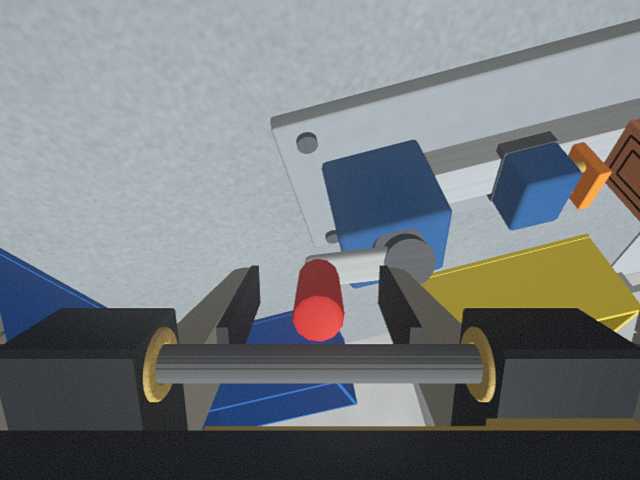

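The knob is centred between the fingers at (319,300). Twisting a little more for joint-6 margin, then closing.

Emit:
{"method": "carry_out", "body": {"motion": [[0,0,0,0,0,0.08,4.5],[0,0,0,0,0,0.08,3],[0,0,0,0,0,0.08,1.8],[0,0,0,0,0,0.08,1.8],[0,0,0,0,0,0.08,1.8],[0,0,0,0,0,0.08,1.8],[0,0,0,0,0,0.08,1.8],[0,0,0,0,0,0.08,1.8]], "squeeze": 40}}

```text
time_s: 14.85
tool_pos: [0.454, -0.2701, 0.1871]
ee_rot: [0.174, 0.923, 0.047, 0.339]
force: [-1.8, 0.4, 1.8]
gripper_width: 0.228
```

```bash
cat >> h.py <<'E'
RC3=RC@R.from_rotvec([0,0,.33]).as_matrix(); H=211.4
E
python3 - <<'E'
from h import *
rowsfor([171.7,168,164,160,156,152,148,144,140],H,Rt=RC3)
E
```

```text
t 14.85 L [-233.1  -38.8  211.6] r 50.1 phi 172.1 turn [-0.002  0.002  0.003] F tool [ 0.3  0.3 -2.6] F(ey,v,s) [0.4 0.2 2.6] q [-1.02 -0.08  2.21  0.86  0.77 -2.78] gw 0.228
171.7 [0.04, 0.01, 0.02]
168 [0.36, -0.04, 0.02]
164 [0.71, -0.07, 0.02]
160 [1.05, -0.08, 0.02]
156 [1.4, -0.06, 0.02]
152 [1.75, -0.01, 0.02]
148 [2.09, 0.06, 0.02]
144 [2.43, 0.15, 0.02]
140 [2.76, 0.26, 0.02]
```

Emit:
{"method": "carry_out", "body": {"motion": [[0.36,-0.04,0,0,0,0,1.8],[0.71,-0.07,0,0,0,0,1.8],[1.05,-0.08,0,0,0,0,1.8],[1.4,-0.06,0,0,0,0,1.8],[1.75,-0.01,0,0,0,0,1.8],[2.09,0.06,0,0,0,0,1.8],[2.43,0.15,0,0,0,0,1.8],[2.76,0.26,0,0,0,0,1.8]]}}

```text
time_s: 15.65
tool_pos: [0.4362, -0.2596, 0.172]
ee_rot: [0.175, 0.923, 0.045, 0.341]
force: [14.1, -6.9, -7.5]
gripper_width: 0.232
```

```bash
cat >> h.py <<'E'
def frt(C=C0):
    o=manip.get_obs(); Lc=(o['tool_pos']-O)@B*1000; d=Lc[:2]-C; u=d/np.hypot(*d); t=np.array([u[1],-u[0]]) # clockwise tangent
    F=np.array(o['force'])@B; print('radial out %.1f  along cw %.1f  s %.1f'%(F[:2]@u,F[:2]@t,F[2]), 'q',o['q'].round(2)[[1,2,5]])
E
python3 - <<'E'
from h import *
frt(); rowsfor([140,132,124,116,108,100,92,84,76,68],H,Rt=RC3)
E
```

```text
radial out 1.2  along cw -8.7  s -15.0 q [-0.11  2.28 -2.84]
t 15.65 L [-223.5  -15.1  211.9] r 50.3 phi 142.6 turn [-0.005  0.006  0.003] F tool [-7.8 -3.9 15. ] F(ey,v,s) [ -6.3  -6.2 -15. ] q [-1.04 -0.11  2.28  0.89  0.76 -2.84] gw 0.232
140 [0.2, 0.11, 0.05]
132 [0.83, 0.41, 0.04]
124 [1.41, 0.79, 0.04]
116 [1.94, 1.25, 0.03]
108 [2.39, 1.78, 0.03]
100 [2.77, 2.36, 0.02]
92 [3.06, 3.0, 0.02]
84 [3.26, 3.67, 0.01]
76 [3.37, 4.36, 0.01]
68 [3.38, 5.05, 0.0]
```

Emit:
{"method": "carry_out", "body": {"motion": [[0.5,0.25,0.05,-0.005,0.006,0,1.8],[0.95,0.48,0.06,-0.005,0.006,0,1.8],[1.41,0.79,0.06,-0.005,0.006,0,1.8],[1.94,1.25,0.06,-0.005,0.006,0,1.8],[2.39,1.78,0.06,-0.005,0.006,0,1.8],[2.77,2.36,0.06,-0.005,0.006,0,1.8],[3.06,3.0,0.05,-0.005,0.006,0,1.8],[3.26,3.67,0.05,-0.005,0.006,0,1.8],[3.37,4.36,0.05,-0.005,0.006,0,1.8]]}}

```text
time_s: 16.55
tool_pos: [0.4243, -0.2092, 0.1596]
ee_rot: [0.175, 0.924, 0.044, 0.338]
force: [-17.8, -7.0, 6.1]
gripper_width: 0.233
```

```bash
python3 - <<'E'
from h import *
frt(); rowsfor([76,68,60,52,44,36,28,20,12,4,-4],H,Rt=RC3)
E
```

```text
radial out 7.7  along cw -9.5  s 15.9 q [-0.21  2.39 -2.81]
t 16.55 L [-173.6    3.7  211.4] r 50.4 phi 78.7 turn [-0.008 -0.     0.004] F tool [  6.5 -10.5 -15.8] F(ey,v,s) [-7.8  9.4 15.9] q [-0.99 -0.21  2.39  0.9   0.72 -2.81] gw 0.233
76 [-0.01, 0.24, 0.0]
68 [-0.0, 0.94, -0.0]
60 [-0.09, 1.63, -0.01]
52 [-0.28, 2.3, -0.02]
44 [-0.55, 2.94, -0.02]
36 [-0.92, 3.54, -0.02]
28 [-1.36, 4.08, -0.03]
20 [-1.87, 4.55, -0.03]
12 [-2.44, 4.95, -0.04]
4 [-3.07, 5.26, -0.04]
-4 [-3.73, 5.48, -0.04]
```

Emit:
{"method": "carry_out", "body": {"motion": [[0,0.5,-0.02,-0.004,0,0,1.8],[0,1.0,-0.03,-0.004,0,0,1.8],[-0.07,1.63,-0.03,-0.004,0,0,1.8],[-0.25,2.3,-0.03,-0.004,0,0,1.8],[-0.52,2.95,-0.04,-0.004,0,0,1.8],[-0.89,3.56,-0.04,-0.004,0,0,1.8],[-1.33,4.11,-0.04,-0.004,0,0,1.8],[-1.84,4.59,-0.05,-0.004,0,0,1.8],[-2.42,4.99,-0.05,-0.004,0,0,1.8],[-3.05,5.3,-0.05,-0.004,0,0,1.8]]}}

```text
time_s: 17.55
tool_pos: [0.4601, -0.1706, 0.1881]
ee_rot: [0.174, 0.924, 0.045, 0.337]
force: [-18.0, -3.6, 6.1]
gripper_width: 0.232
```

```bash
python3 - <<'E'
from h import *
frt(); rowsfor([4,-4,-12,-20,-28,-36,-44,-52,-60,-68,-76],H,Rt=RC3)
d=cam('top'); save(d,'pics/t8.png',(290,180,490,290),4)
E
```

```text
radial out -3.4  along cw -10.1  s 16.2 q [-0.25  2.35 -2.58]
t 17.55 L [-133.5  -40.7  211.4] r 50.2 phi 5.7 turn [-0.006 -0.003  0.005] F tool [  7.9  -7.4 -16.1] F(ey,v,s) [-4.4  9.7 16.2] q [-0.83 -0.25  2.35  0.8   0.67 -2.58] gw 0.232
4 [-0.15, 0.04, 0.0]
-4 [-0.81, 0.26, 0.0]
-12 [-1.5, 0.39, -0.0]
-20 [-2.19, 0.42, -0.0]
-28 [-2.89, 0.36, -0.01]
-36 [-3.57, 0.2, -0.01]
-44 [-4.22, -0.06, -0.01]
-52 [-4.82, -0.4, -0.01]
-60 [-5.38, -0.82, -0.0]
-68 [-5.87, -1.32, -0.0]
-76 [-6.28, -1.88, -0.0]
```

View pics/t8.png

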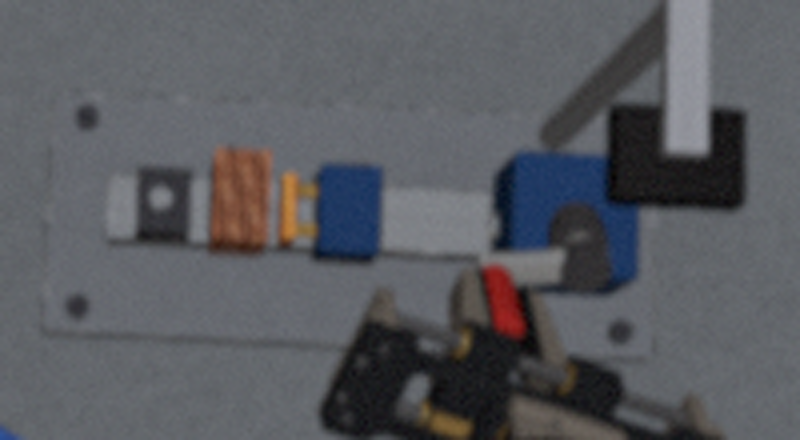

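The top view shows the pad at crop (290,208), about 9 mm short of the pack at (242,200). The crank is turning as planned at about 9–10 N. Continuing.

Emit:
{"method": "carry_out", "body": {"motion": [[-0.6,0.2,-0.04,-0.003,0,0,1.8],[-1.1,0.32,-0.05,-0.003,0,0,1.8],[-1.5,0.38,-0.05,-0.003,0,0,1.8],[-2.19,0.4,-0.05,-0.003,0,0,1.8],[-2.89,0.34,-0.05,-0.003,0,0,1.8],[-3.57,0.18,-0.05,-0.003,0,0,1.8],[-4.22,-0.07,-0.05,-0.003,0,0,1.8],[-4.82,-0.4,-0.05,-0.003,0,0,1.8],[-5.38,-0.82,-0.05,-0.003,0,0,1.8],[-5.87,-1.32,-0.05,-0.003,0,0,1.8]]}}

```text
time_s: 18.6
tool_pos: [0.4971, -0.2013, 0.2203]
ee_rot: [0.172, 0.925, 0.049, 0.335]
force: [-15.2, 7.2, 6.4]
gripper_width: 0.231
```

```bash
python3 - <<'E'
from h import *
frt(); rowsfor([-68,-76,-84,-92,-100,-108,-116,-124,-132,-140],H,Rt=RC3)
d=cam('top'); save(d,'pics/t9.png',(290,180,490,290),4); d=cam('scene'); save(d,'pics/s9.png',(140,180,360,340),3.5)
E
```

```text
radial out -4.3  along cw -9.1  s 14.9 q [-0.16  2.2  -2.5 ]
t 18.6 L [-162.4  -90.7  211.5] r 49.7 phi -64.9 turn [ 0.003 -0.009  0.006] F tool [  9.5   3.7 -14.8] F(ey,v,s) [ 6.5  7.7 14.9] q [-0.82 -0.16  2.2   0.75  0.72 -2.5 ] gw 0.231
-68 [-0.2, -0.18, 0.0]
-76 [-0.61, -0.74, -0.0]
-84 [-0.95, -1.35, -0.01]
-92 [-1.19, -2.01, -0.01]
-100 [-1.34, -2.69, -0.01]
-108 [-1.4, -3.38, -0.02]
-116 [-1.36, -4.08, -0.02]
-124 [-1.22, -4.76, -0.02]
-132 [-0.99, -5.42, -0.02]
-140 [-0.67, -6.04, -0.02]
```

View pics/t9.png

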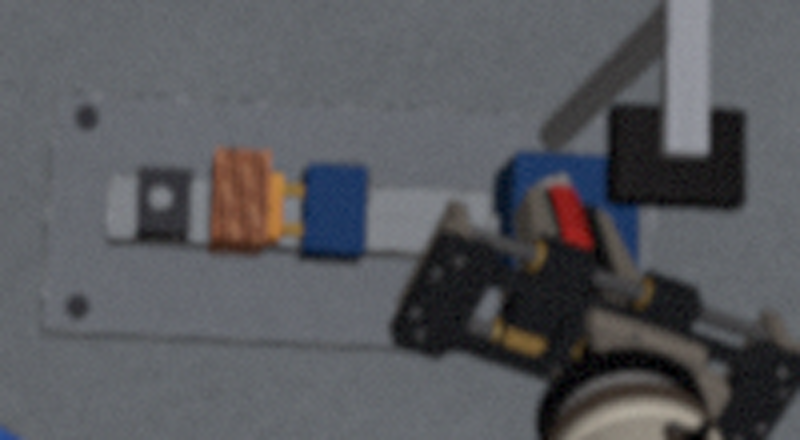

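View pics/s9.png

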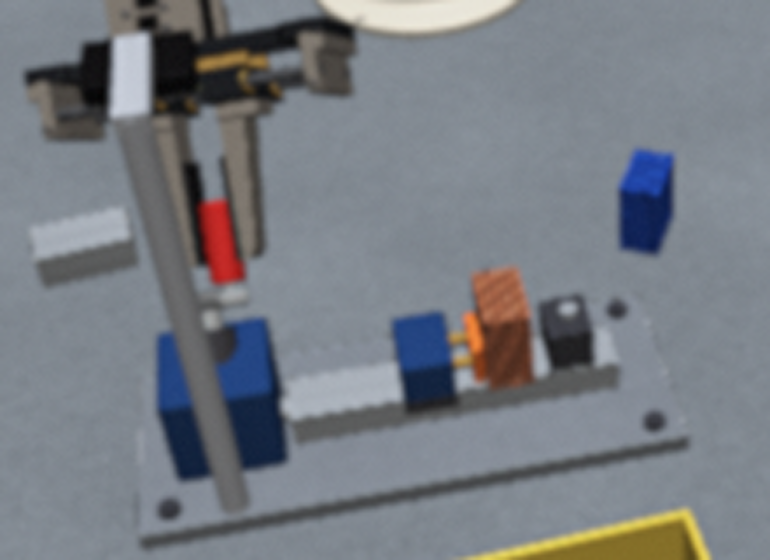

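Emit:
{"method": "carry_out", "body": {"motion": [[-0.45,-0.5,-0.04,0,-0.005,0,1.8],[-0.7,-0.9,-0.05,0,-0.005,0,1.8],[-0.95,-1.35,-0.05,0,-0.005,0,1.8],[-1.19,-2.01,-0.05,0,-0.005,0,1.8],[-1.34,-2.69,-0.05,0,-0.005,0,1.8],[-1.4,-3.38,-0.06,0,-0.005,0,1.8],[-1.36,-4.08,-0.06,0,-0.005,0,1.8],[-1.22,-4.76,-0.06,0,-0.005,0,1.8],[-0.99,-5.42,-0.06,0,-0.005,0,1.8]]}}

```text
time_s: 19.6
tool_pos: [0.4892, -0.2544, 0.216]
ee_rot: [0.172, 0.924, 0.051, 0.338]
force: [6.5, 8.7, 2.5]
gripper_width: 0.232
```

```bash
cat >> h.py <<'E'
def visecheck(tag):
    for n in('top','scene'):
        d=cam(n); P=cloud(d); X=(P-O)@ex*1000; Y=(P-O)@ey*1000; Z=P[...,2]; hsv=cv2.cvtColor(d['img'],cv2.COLOR_RGB2HSV)
        hh,ss=hsv[...,0],hsv[...,1]
        def e(nm,m):
            if m.sum()<5: print(n,nm,'few'); return
            print(n,nm,m.sum(),'y',np.percentile(Y[m],[3,50,97]).round(1),'x',np.percentile(X[m],[3,97]).round(1))
        e('pack',(abs(X)<40)&(Y>-30)&(Y<35)&(Z>.094)&(Z<.108))
        e('jaw',(abs(X)<30)&(abs(Y-40)<22)&(Z>.067)&(Z<.078)&(ss<80))
        e('block',(abs(X)<35)&(Y<-8)&(Y>-100)&(Z>.069)&(Z<.085)&(hh>100)&(hh<130)&(ss>100))
        e('orange',(abs(X)<25)&(Y<0)&(Y>-70)&(Z>.055)&(Z<.08)&(hh>=10)&(hh<24)&(ss>140))
        save(d,f'pics/{tag}_{n}.png',(290,180,490,290) if n=='top' else (190,220,340,320),4 if n=='top' else 5)
E
python3 - <<'E'
from h import *
frt(); rowsfor([-132,-136,-140,-144,-148,-152,-156,-160,-164,-168],H,Rt=RC3); visecheck('a')
E
```

```text
radial out -1.0  along cw -10.9  s -2.0 q [-0.08  2.15 -2.63]
t 19.6 L [-215.9  -83.7  211.7] r 50.0 phi -130.4 turn [ 0.007 -0.003  0.005] F tool [-3.1 10.5  2. ] F(ey,v,s) [ 9.  -6.3 -2. ] q [-0.92 -0.08  2.15  0.8   0.77 -2.63] gw 0.232
-132 [0.05, -0.13, 0.03]
-136 [0.2, -0.44, 0.03]
-140 [0.37, -0.75, 0.02]
-144 [0.56, -1.04, 0.02]
-148 [0.78, -1.32, 0.02]
-152 [1.01, -1.58, 0.02]
-156 [1.26, -1.82, 0.02]
-160 [1.52, -2.05, 0.02]
-164 [1.8, -2.26, 0.02]
-168 [2.09, -2.45, 0.02]
top pack 300 y [-7.   7.  21.4] x [-24.8  22.8]
top jaw 207 y [27.7 41.5 56.4] x [-17.5  16.1]
top block 275 y [-60.1 -44.3 -29.4] x [-24.   20.5]
top orange 46 y [-18.2 -12.4  -9.6] x [-18.6  12.4]
scene pack 226 y [-8.2  6.3 20.4] x [-21.3  26.3]
scene jaw 158 y [26.5 40.3 55. ] x [-15.   20.4]
scene block 235 y [-62.3 -47.  -32. ] x [-20.9  26.4]
scene orange 70 y [-20.2 -13.6  -8.4] x [-14.5  19.9]
```

View pics/a_top.png

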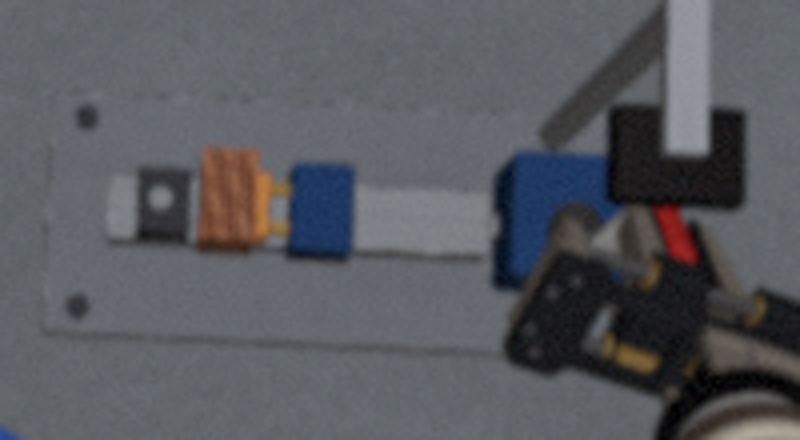

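View pics/a_scene.png

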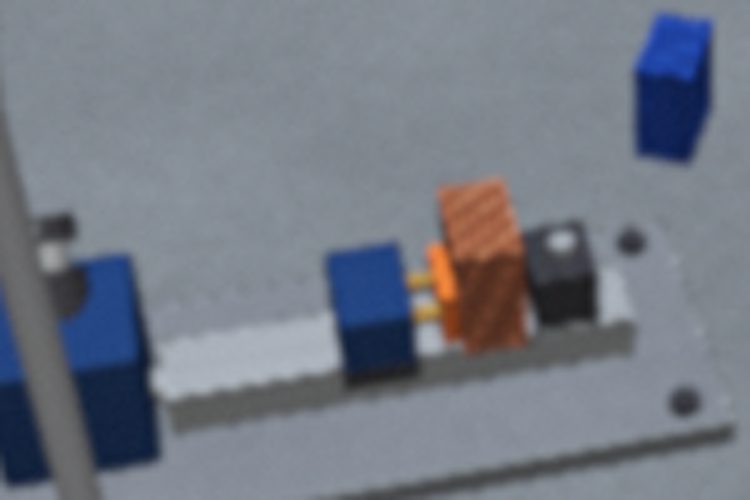

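The pack stays upright. The remaining gap to the back jaw is about 5–6 mm, so I expect contact near φ ≈ -178. The uncompressed distance from slide block to pack is 22.4 mm (top) and 23.8 mm (scene), and it should shrink by 6 mm. Going on at half pace.

Emit:
{"method": "carry_out", "body": {"motion": [[0.2,-0.38,0.02,0.003,0,0,1.8],[0.37,-0.75,0.02,0.003,0,0,1.8],[0.56,-1.04,0.02,0.003,0,0,1.8],[0.78,-1.32,0.02,0.003,0,0,1.8],[1.01,-1.58,0.02,0.003,0,0,1.8],[1.26,-1.82,0.02,0.003,0,0,1.8],[1.52,-2.05,0.02,0.003,0,0,1.8]]}}

```text
time_s: 20.4
tool_pos: [0.4734, -0.2681, 0.2033]
ee_rot: [0.172, 0.924, 0.05, 0.339]
force: [6.4, 4.5, 3.4]
gripper_width: 0.23
```

```bash
python3 - <<'E'
from h import *
frt(); rowsfor([-160,-164,-168,-172,-176,-180,-184,-188,-192,-196,-200],H,Rt=RC3); visecheck('b')
E
```

```text
radial out -1.9  along cw -8.2  s -1.4 q [-0.07  2.16 -2.71]
t 20.4 L [-230.3  -64.   211.7] r 50.3 phi -158.6 turn [ 0.006 -0.     0.005] F tool [-5.1  6.7  1.4] F(ey,v,s) [ 4.8 -7.  -1.4] q [-0.98 -0.07  2.16  0.83  0.78 -2.71] gw 0.23
-160 [0.11, -0.05, 0.03]
-164 [0.39, -0.26, 0.03]
-168 [0.68, -0.45, 0.02]
-172 [0.99, -0.62, 0.02]
-176 [1.31, -0.76, 0.02]
-180 [1.63, -0.89, 0.02]
-184 [1.97, -0.99, 0.02]
-188 [2.31, -1.06, 0.02]
-192 [2.65, -1.12, 0.02]
-196 [3.0, -1.14, 0.02]
-200 [3.35, -1.15, 0.02]
top pack 299 y [-3.7 10.2 24.5] x [-23.7  22.9]
top jaw 209 y [28.  42.6 56.3] x [-17.8  16.5]
top block 269 y [-56.9 -42.2 -27. ] x [-23.5  20.9]
top orange 41 y [-14.8  -9.3  -6.6] x [-18.   12.5]
scene pack 225 y [-5.2  9.8 23.5] x [-21.6  26.7]
scene jaw 140 y [28.8 41.1 55.1] x [-15.   20.3]
scene block 236 y [-59.1 -44.  -28.8] x [-21.   26.5]
scene orange 65 y [-18.4 -10.6  -5.5] x [-14.2  19.1]
```

Emit:
{"method": "carry_out", "body": {"motion": [[0.25,-0.16,0.02,0.003,0,0,1.8],[0.53,-0.36,0.02,0.003,0,0,1.8],[0.83,-0.54,0.02,0.003,0,0,1.8],[0.99,-0.62,0.02,0.003,0,0,1.8]]}}

```text
time_s: 20.9
tool_pos: [0.4657, -0.2705, 0.197]
ee_rot: [0.173, 0.923, 0.049, 0.34]
force: [10.0, 1.8, 1.2]
gripper_width: 0.231
```

```bash
python3 - <<'E'
from h import *
frt(); rowsfor([-172,-175,-178,-181,-184,-188,-192],H,Rt=RC3); visecheck('c')
E
```

```text
radial out -0.9  along cw -8.6  s -5.5 q [-0.07  2.18 -2.74]
t 20.9 L [-233.   -54.1  211.7] r 50.2 phi -170.3 turn [0.004 0.003 0.004] F tool [-7.2  4.8  5.6] F(ey,v,s) [ 2.3 -8.4 -5.5] q [-0.99 -0.07  2.18  0.85  0.78 -2.74] gw 0.231
-172 [0.14, -0.05, 0.03]
-175 [0.38, -0.16, 0.03]
-178 [0.62, -0.26, 0.03]
-181 [0.87, -0.35, 0.03]
-184 [1.12, -0.42, 0.03]
-188 [1.46, -0.49, 0.03]
-192 [1.8, -0.55, 0.03]
top pack 302 y [-2.4 11.7 25.8] x [-23.6  23.1]
top jaw 206 y [28.3 43.  56.4] x [-18.   16.5]
top block 270 y [-55.4 -40.4 -25.2] x [-23.5  20. ]
top orange 46 y [-12.8  -7.7  -5. ] x [-18.3  13. ]
scene pack 228 y [-3.9 10.2 24.8] x [-20.8  26.8]
scene jaw 135 y [29.5 42.8 55.2] x [-14.9  19.7]
scene block 229 y [-57.9 -42.6 -27.6] x [-20.8  25.3]
scene orange 68 y [-17.9  -9.6  -4.1] x [-13.8  19.8]
```

Emit:
{"method": "carry_out", "body": {"motion": [[0.25,-0.1,0.02,0,0,0,1.8],[0.5,-0.21,0.02,0,0,0,1.8],[0.62,-0.26,0.02,0,0,0,1.8]]}}

```text
time_s: 21.3
tool_pos: [0.4619, -0.2709, 0.1939]
ee_rot: [0.173, 0.922, 0.049, 0.342]
force: [13.0, 0.2, -0.1]
gripper_width: 0.234
```

```bash
python3 - <<'E'
from h import *
frt(); rowsfor([-178,-181,-184,-187,-190,-193,-196],H,Rt=RC3); visecheck('d')
E
```

```text
radial out -0.1  along cw -9.9  s -8.4 q [-0.07  2.19 -2.76]
t 21.3 L [-233.6  -49.2  211.8] r 50.3 phi -176.0 turn [0.005 0.006 0.004] F tool [-9.   3.8  8.5] F(ey,v,s) [ 0.8 -9.9 -8.4] q [-1.   -0.07  2.19  0.86  0.78 -2.76] gw 0.234
-178 [0.18, -0.04, 0.04]
-181 [0.42, -0.13, 0.03]
-184 [0.68, -0.2, 0.03]
-187 [0.93, -0.26, 0.03]
-190 [1.19, -0.31, 0.03]
-193 [1.45, -0.34, 0.03]
-196 [1.71, -0.36, 0.02]
top pack 295 y [-1.8 12.4 26.5] x [-23.9  22.6]
top jaw 197 y [28.6 42.7 56.4] x [-17.8  16.1]
top block 266 y [-54.5 -40.  -24.8] x [-24.6  20.5]
top orange 45 y [-13.6  -7.   -4.6] x [-18.  13.]
scene pack 221 y [-3.3 11.6 25.3] x [-22.   26.5]
scene jaw 134 y [29.6 42.2 55.4] x [-15.   20.5]
scene block 230 y [-57.1 -41.7 -26.7] x [-20.3  26.3]
scene orange 72 y [-15.9  -8.9  -3.5] x [-14.6  19.6]
```

Emit:
{"method": "carry_out", "body": {"motion": [[0.3,-0.08,0.03,0,0.003,0,1.8],[0.56,-0.16,0.03,0,0.003,0,1.8],[0.81,-0.23,0.03,0,0.003,0,1.8],[1.06,-0.29,0.03,0,0.003,0,1.8],[1.19,-0.31,0.03,0,0.003,0,1.8]]}}

```text
time_s: 21.9
tool_pos: [0.4544, -0.2705, 0.1876]
ee_rot: [0.173, 0.922, 0.049, 0.343]
force: [15.0, -1.8, -2.0]
gripper_width: 0.231
```

```bash
python3 - <<'E'
from h import *
frt(); rowsfor([-190,-194,-198,-202,-206,-210,-214,-218],H,Rt=RC3); visecheck('e')
E
```

```text
radial out -0.2  along cw -10.3  s -11.2 q [-0.08  2.21 -2.79]
t 21.9 L [-233.5  -39.5  211.8] r 50.4 phi 172.9 turn [0.004 0.008 0.004] F tool [-10.    2.2  11.3] F(ey,v,s) [ -1.1 -10.3 -11.2] q [-1.02 -0.08  2.21  0.88  0.78 -2.79] gw 0.231
-190 [0.26, -0.0, 0.04]
-194 [0.61, -0.04, 0.04]
-198 [0.95, -0.06, 0.03]
-202 [1.3, -0.05, 0.03]
-206 [1.65, -0.02, 0.03]
-210 [1.99, 0.04, 0.03]
-214 [2.33, 0.12, 0.02]
-218 [2.67, 0.22, 0.02]
top pack 296 y [-1.9 12.3 26.4] x [-24.4  22.8]
top jaw 207 y [28.3 43.1 56.4] x [-18.2  17.1]
top block 278 y [-53.4 -38.1 -23.2] x [-23.6  20.6]
top orange 44 y [-12.6  -7.1  -4.5] x [-17.3  13.6]
scene pack 226 y [-3.4 11.7 25.4] x [-21.1  26.9]
scene jaw 130 y [29.7 42.8 55.3] x [-15.1  19.8]
scene block 229 y [-56.2 -41.3 -26. ] x [-20.5  26.8]
scene orange 68 y [-15.9  -9.1  -3.6] x [-14.8  19.1]
```

The pack has stopped against the jaw. Three earlier readings extrapolate to contact at φ ≈ -175.2° (within 0.2°), and the force rose about 1.5 N there. Half way (6 mm) is therefore φ ≈ -229°. Continuing in steps.

Emit:
{"method": "carry_out", "body": {"motion": [[0.35,-0.02,0.04,0,0.003,0,1.8],[0.7,-0.05,0.04,0,0.004,0,1.8],[1.05,-0.06,0.04,0,0.004,0,1.8],[1.4,-0.04,0.04,0,0.004,0,1.8],[1.74,0,0.04,0,0.004,0,1.8],[2.08,0.06,0.04,0,0.004,0,1.8],[2.33,0.12,0.04,0,0.004,0,1.8]]}}

```text
time_s: 22.7
tool_pos: [0.4401, -0.2637, 0.1755]
ee_rot: [0.174, 0.922, 0.047, 0.344]
force: [18.6, -8.4, -6.5]
gripper_width: 0.233
```

```bash
python3 - <<'E'
from h import *
frt(); rowsfor([-214,-217,-220,-223,-226,-229,-232,-235],H,Rt=RC3); visecheck('f')
E
```

```text
radial out 1.4  along cw -12.8  s -17.2 q [-0.1   2.26 -2.84]
t 22.7 L [-227.4  -20.5  211.9] r 50.6 phi 150.2 turn [-0.     0.011  0.003] F tool [-12.1  -3.8  17.3] F(ey,v,s) [ -7.6 -10.4 -17.2] q [-1.04 -0.1   2.26  0.9   0.77 -2.84] gw 0.233
-214 [0.34, 0.14, 0.05]
-217 [0.59, 0.22, 0.04]
-220 [0.84, 0.31, 0.04]
-223 [1.08, 0.41, 0.04]
-226 [1.32, 0.52, 0.04]
-229 [1.55, 0.65, 0.03]
-232 [1.77, 0.79, 0.03]
-235 [1.99, 0.94, 0.03]
top pack 286 y [-1.9 12.5 26.4] x [-24.2  22.6]
top jaw 207 y [28.3 42.5 56.4] x [-17.7  16.4]
top block 276 y [-51.1 -36.  -20.7] x [-23.8  20.8]
top orange 46 y [-12.8  -7.2  -4.6] x [-17.9  13.6]
scene pack 224 y [-3.2 11.6 25.2] x [-22.5  26.8]
scene jaw 132 y [29.6 41.8 55.4] x [-14.8  20.2]
scene block 238 y [-53.5 -38.2 -23.1] x [-21.1  26.6]
scene orange 68 y [-13.6  -9.   -3.5] x [-15.5  19.4]
```

View pics/f_scene.png

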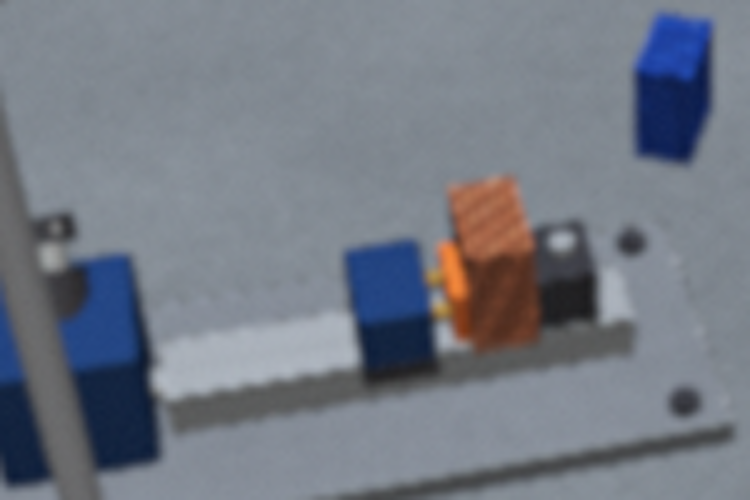

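Compression is now 3.84 mm by crank, 4.2 mm (top) and 3.7 mm (scene). The force rise of about 4.4 N fits. The scene crop shows the pack upright against the back jaw. Going the last 2.1 mm (19°).

Emit:
{"method": "carry_out", "body": {"motion": [[0.42,0.17,0.05,0,0.006,0,1.8],[0.75,0.28,0.06,0,0.008,0,1.8],[1.08,0.41,0.06,0,0.008,0,1.8],[1.32,0.52,0.06,0,0.008,0,1.8],[1.55,0.65,0.06,0,0.008,0,1.8],[1.68,0.72,0.06,0,0.008,0,1.8],[1.68,0.72,0.06,0,0.008,0,1.8]]}}

```text
time_s: 23.5
tool_pos: [0.432, -0.2544, 0.1683]
ee_rot: [0.175, 0.922, 0.044, 0.343]
force: [17.1, -10.9, -8.5]
gripper_width: 0.228
```

```bash
python3 - <<'E'
from h import *
frt(); rowsfor([-226,-229,-232,-235],H,Rt=RC3); visecheck('g')
E
```

```text
radial out 1.3  along cw -12.8  s -17.8 q [-0.12  2.3  -2.86]
t 23.5 L [-218.5   -9.3  211.9] r 50.5 phi 133.9 turn [-0.007  0.01   0.003] F tool [-10.6  -6.9  18. ] F(ey,v,s) [-10.1  -8.  -17.8] q [-1.05 -0.12  2.3   0.91  0.76 -2.86] gw 0.228
-226 [-0.03, 0.04, 0.05]
-229 [0.2, 0.16, 0.05]
-232 [0.42, 0.3, 0.05]
-235 [0.64, 0.45, 0.04]
top pack 298 y [-1.9 12.5 26.5] x [-23.8  22.7]
top jaw 199 y [28.5 43.  56.3] x [-17.8  16.8]
top block 263 y [-49.1 -34.1 -19.1] x [-24.   20.6]
top orange 45 y [-12.5  -7.2  -4.5] x [-18.2  12.8]
scene pack 225 y [-3.2 11.8 25.2] x [-21.6  27. ]
scene jaw 137 y [29.5 41.8 55.3] x [-15.6  19.5]
scene block 234 y [-52.  -37.  -21.5] x [-21.1  26.1]
scene orange 62 y [-13.6  -8.7  -3.6] x [-13.5  19.5]
```

Emit:
{"method": "carry_out", "body": {"motion": [[0.2,0.16,0.04,0,0.004,0,1.8],[0.4,0.29,0.04,0,0.004,0,1.8],[0.46,0.33,0.04,0,0.004,0,1.8],[0.46,0.33,0.04,0,0.004,0,1.8]]}}

```text
time_s: 24.0
tool_pos: [0.4312, -0.2528, 0.1677]
ee_rot: [0.177, 0.922, 0.041, 0.343]
force: [19.3, -11.8, -11.1]
gripper_width: 0.233
```

```bash
python3 - <<'E'
from h import *
frt(); rowsfor([-229,-232],H,Rt=RC3); visecheck('h')
E
```

```text
radial out 1.2  along cw -13.5  s -21.3 q [-0.13  2.31 -2.86]
t 24.0 L [-216.9   -8.3  212. ] r 50.2 phi 131.8 turn [-0.013  0.012  0.002] F tool [-10.9  -7.4  21.5] F(ey,v,s) [-10.9  -8.1 -21.3] q [-1.04 -0.13  2.31  0.91  0.75 -2.86] gw 0.233
-229 [0.05, 0.05, 0.06]
-232 [0.27, 0.18, 0.05]
top pack 288 y [-1.9 12.  26.4] x [-23.8  22.9]
top jaw 209 y [28.5 43.2 56.4] x [-18.1  16.6]
top block 268 y [-49.  -33.9 -18.8] x [-23.9  20.6]
top orange 45 y [-13.6  -7.1  -4.6] x [-18.   13.1]
scene pack 220 y [-3.1 11.4 25.2] x [-21.6  26.6]
scene jaw 139 y [29.5 41.7 55.3] x [-15.6  21.2]
scene block 230 y [-51.7 -36.6 -21.5] x [-21.1  25.6]
scene orange 62 y [-13.3  -8.4  -3.5] x [-13.5  18.9]
```

5.9 mm by crank, 6.0 mm by the top view, 5.3 mm by the scene view, all near half way and far from the 12 mm stop. Releasing the knob and backing out along the spindle.

Emit:
{"method": "carry_out", "body": {"motion": [[0,0,0,0,0,0,3],[0,0,0,0,0,0,4.5],[0,0,0,0,0,0,5],[0,0,0,0,0,0,5],[0,0,0,0,0,0,5]]}}

```text
time_s: 24.6
tool_pos: [0.4311, -0.2526, 0.1675]
ee_rot: [0.177, 0.922, 0.041, 0.343]
force: [-0.5, 0.8, 0.7]
gripper_width: 0.542
```

```bash
python3 - <<'E'
from h import *
frt(); rowsfor([-229],H,Rt=RC3); d=cam('wrist'); save(d,'pics/w9.png')
E
```

```text
radial out -0.6  along cw 0.6  s 0.9 q [-0.13  2.31 -2.86]
t 24.6 L [-216.7   -8.1  211.9] r 50.2 phi 131.4 turn [-0.013  0.012  0.002] F tool [ 0.2  0.8 -0.9] F(ey,v,s) [ 0.8 -0.   0.9] q [-1.04 -0.13  2.31  0.91  0.75 -2.86] gw 0.542
-229 [0.02, 0.03, 0.05]
```

View pics/w9.png

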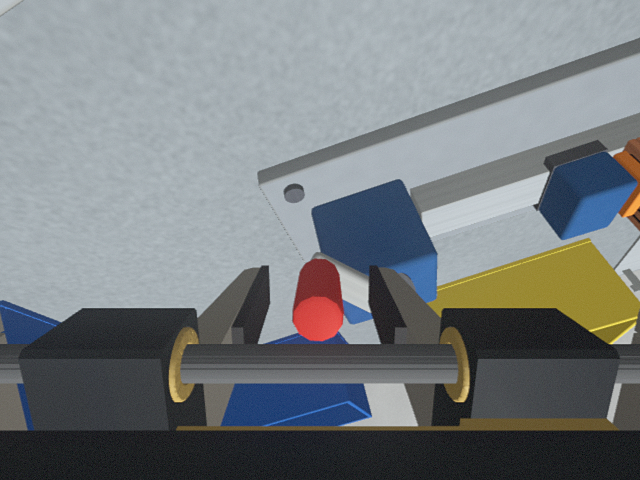

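The fingers are open and the knob stands free at (318,300) with zero force. Withdrawing.

Emit:
{"method": "carry_out", "body": {"motion": [[0,0,-1,0,0,0,5],[0,0,-2.5,0,0,0,5],[0,0,-4.5,0,0,0,5],[0,0,-6,0,0,0,5],[0,0,-7,0,0,0,5],[0,0,-7,0,0,0,5],[0,0,-7,0,0,0,5],[0,0,-7,0,0,0,5]]}}

```text
time_s: 25.45
tool_pos: [0.3859, -0.2491, 0.2203]
ee_rot: [0.177, 0.922, 0.042, 0.343]
force: [-0.7, -0.4, 0.1]
gripper_width: 0.544
```

```bash
python3 - <<'E'
from h import *
rowsfor([],H,Rt=RC3); visecheck('i')
d=cam('wrist'); save(d,'pics/w10.png')
def pl(uv,h):
    r=ray(d,*uv); k=((O-d['C'])@s+h/1000)/(r@s); return ((d['C']+r*k-O)@B*1000)
hsv=cv2.cvtColor(d['img'],cv2.COLOR_RGB2HSV); L=(cloud(d)-O)@B*1000
m=((hsv[...,0]<=5)|(hsv[...,0]>=175))&(hsv[...,1]>150)&(L[...,2]>158)&(L[...,2]<166); ys,xs=np.nonzero(m)
c,r=cv2.minEnclosingCircle(np.stack([xs,ys],1).astype(np.float32)); k=pl(c,162); e=k[:2]-C0; print('knob',c,k.round(1),np.hypot(*e).round(1),np.degrees(np.arctan2(e[1],e[0])).round(1))
t=cam('top'); save(t,'pics/tend.png'); P=cloud(t)
for nm,c0 in(('grey',(.537,.340)),):
    q=P[(abs(P[...,0]-c0[0])<.04)&(abs(P[...,1]-c0[1])<.04)&(P[...,2]>.052)&(P[...,2]<.07)]; print(nm,cv2.minAreaRect((q[:,:2]*1000).astype(np.float32)))
E
```

```text
t 25.45 L [-215.3   -7.3  281.4] r 49.8 phi 129.6 turn [-0.012  0.011  0.002] F tool [ 0.2 -0.6 -0.5] F(ey,v,s) [-0.5  0.4  0.5] q [-1.16 -0.37  2.37  0.79  0.94 -2.77] gw 0.544
top pack 292 y [-1.8 12.2 26.4] x [-23.8  22.7]
top jaw 198 y [28.5 43.1 56.4] x [-17.7  16.8]
top block 273 y [-48.9 -33.7 -18.6] x [-23.8  20.6]
top orange 45 y [-12.7  -7.2  -4.6] x [-17.8  13.1]
scene pack 227 y [-3.2 11.9 25.4] x [-20.9  26.3]
scene jaw 135 y [29.9 41.8 55.1] x [-14.9  20.1]
scene block 229 y [-51.7 -36.8 -21.3] x [-21.5  25.6]
scene orange 64 y [-13.4  -8.9  -3.4] x [-15.   19.8]
knob (317.7062072753906, 262.6715393066406) [-217.1   -8.2  162. ] 50.4 131.9
grey ((536.9853515625, 339.41827392578125), (31.090417861938477, 49.85417938232422), 61.13564682006836)
```

View pics/tend.png

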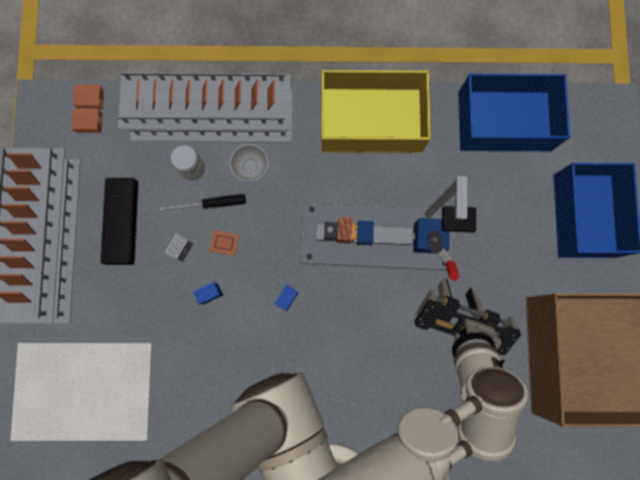

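View pics/i_scene.png

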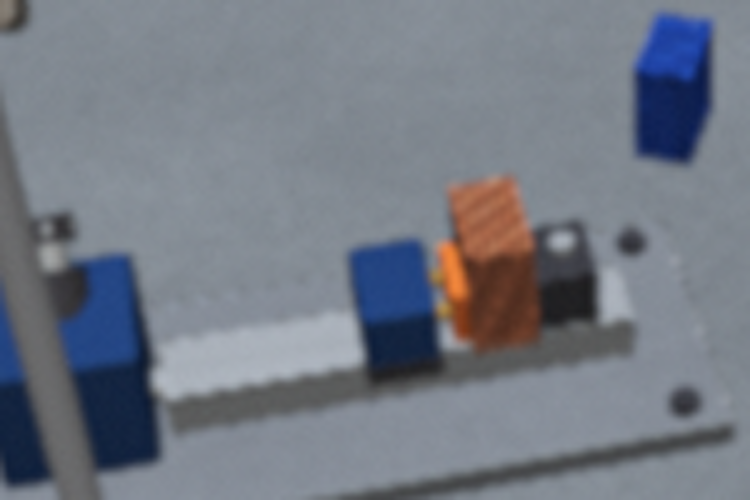

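The top view shows the pack clamped at (345,230), the gripper clear at (465,315), and everything else where it began. The knob angle is unchanged after release (131.9°). Handing in.

```bash
python3 -c "
from bench import manip
manip.job_done(); print(manip.get_obs()['time_s'])"
```

```text
the job is handed in; nothing more can be done
the job is handed in; nothing more can be done
```

The job is done and handed in at about 25.7 s of robot time. The copper pack stands upright on the vise bed, clamped against the back jaw. The crank is released and the gripper is backed off along the spindle.

- **Placement:** I gripped the pack across its 50 mm and set it in the throat with its large faces to the jaws. After clamping it is centred to about 0.3 mm against the back jaw (top view). A yaw of about 0.6° was measured before clamping and not again after.
- **Clamping:** I turned the knob 400° clockwise (about 1.11 turns). The pack reached the back jaw after about 347°. The last 53° pressed the pad in by 5.9 mm, against 6 mm for half way and 12 mm for the stop.
- **After release:** The knob angle was unchanged at 131.9°, and the pack and slide had not moved.
- **Disagreement:** The scene camera reads the pad compression at about 5.4 mm. The top camera (6.2 mm), the crank angle (5.9 mm) and the rise in turning force (about 5 N) all support roughly 6 mm.
- **Other objects:** The grey pack measured within about 0.2 mm of its starting place. The rest look unmoved in the last top view, but I did not measure them one by one.
- **Forces:** The highest wrist force in my readings was about 25 N while cranking, mostly along the spindle. I read it only at the end of each move, so short peaks in between are not recorded.

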